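# Charge the sample mill and hold its plunger home

## Task

Charge the benchtop sample mill: take the steel scoop by its upright black grip, pour all six ore pellets into the mill's hopper, and stand the empty scoop back upright on the bench. Then take the plunger by its orange grip, pass its blade down through the narrow feed slot at the bottom of the hopper, and press until its lid plate has pushed both sprung safety posts well down, more than halfway. Finish while still holding it down there (the mill can run only as long as the posts are held), with every pellet down in the grinding chamber and the other things on the bench left where they are.

Things in the scene. Friction and masses are not known exactly. Their poses are not given: they have to be found in the camera images.
- slot (a point): Feed slot at the bottom of the hopper of the fixed grey sample mill: centre of the slot's upper mouth, 112 mm above the bench. Mill axes: x along the slot's 26 mm narrow side, to the motor; y along its 48 mm long side; z up. It runs straight down 32 mm into the grinding chamber (72 x 68 mm inside, clear front window), whose floor is 86 mm below this point.
- hopper (a point): Centre of the mouth of the mill's steel hopper, level with its rim, 152 mm above the bench and 40 mm above the slot's mouth; mill axes. The mouth is 76 mm (x) by 84 mm (y) inside and narrows to the slot. The mill is 220 mm (x) by 132 mm (y) in all; its motor and terminal box, 45 to 152 mm to +x of the slot, are up to 126 mm high.
- interlock (a joint): Travel in m of the mill's two sprung safety posts, which move down together (red tips, 13 mm across, at y = -56 and +56 mm beside the hopper, x = 0): 0 = up, tips 160 mm above the bench; 0.008 = bottomed, 152 mm. The spring gives 4.5 N at the top, 8.5 N at the bottom; the plunger's weight alone does not hold them down.
- plunger_grip (a point): Centre of the plunger's orange grip: 24 mm thick (x), 46 mm wide (y), 47 mm high, flat sides; z up. It is 118 mm above the blade's foot, on which the plunger stands free on the bench at the start; 0.22 kg. The grip's top is 136 mm above the foot; a dark lid plate lies below the grip, 84 mm (x) by 128 mm (y), top 89 mm (with a boss 95 mm) and underside 84 mm above the foot.
- plunger_foot (a point): Centre of the foot of the plunger's white blade, 118 mm below the grip point; same axes. The blade is 24 mm (x) by 46 mm (y), 84 mm long, foot chamfered 1.5 mm: 2 mm less than the slot both ways, slot and blade x to x and y to y, either way round. When the lid plate's underside touches the posts' tips, the foot is 76 mm above the bench, 36 mm below the slot's mouth.
- scoop_grip (a point): Grip point of the steel scoop, in its upright black grip (30 mm along x, 14 mm thick along y, from 37 to 82 mm above the underside), 62 mm above the underside. Scoop axes: x backwards, the spout points to -x, z up. The pan is 58 mm wide (y), walls 36 mm high; it reaches from 6 mm behind this point to the lip 110 mm in front and stands on a flat floor. 0.16 kg empty.
- scoop_lip (a point): Middle of the scoop's pouring lip, upper face: 110 mm from the grip point along the scoop's -x and 32.5 mm below it; 35 mm wide between the side walls. Behind the lip the floor falls at 25 degrees to the flat pan, so pellets run out only when the nose is tilted down well over 25 degrees; 40 to 50 empties it.
- pellet1: Ore pellet 1: rust-brown lump, about 13 mm across, 10 g; origin at its centre. Starts on the floor of the scoop's pan.
- pellet2: Ore pellet 2: rust-brown lump, about 13 mm across, 10 g; origin at its centre. Starts on the floor of the scoop's pan.
- pellet3: Ore pellet 3: rust-brown lump, about 13 mm across, 10 g; origin at its centre. Starts on the floor of the scoop's pan.
- pellet4: Ore pellet 4: rust-brown lump, about 13 mm across, 10 g; origin at its centre. Starts on the floor of the scoop's pan.
- pellet5: Ore pellet 5: rust-brown lump, about 13 mm across, 10 g; origin at its centre. Starts on the floor of the scoop's pan.
- pellet6: Ore pellet 6: rust-brown lump, about 13 mm across, 10 g; origin at its centre. Starts on the floor of the scoop's pan.
- tape: Bystander: label tape roll, 72 mm across, 18 mm high, lying flat; origin at the centre of its underside. Leave it where it is.
- white_bottle: Bystander: white polythene bottle with screw cap, 52 mm across, 100 mm high; origin at the centre of its underside. Leave it where it is.
- bung: Bystander: black rubber stopper, 35 mm across, 30 mm high; origin at the centre of its underside. Leave it where it is.
- flask: Bystander: empty glass conical flask, 64 mm across, 114 mm high; origin at the centre of its underside. Leave it where it is.
- pen: Bystander: marker pen, 139 mm long, 16 mm thick, lying; origin at the centre of its underside. Leave it where it is.
There are look-alikes about, which are no part of the job. What is shaped like the part that bears scoop_grip but yellow is not meant.

How it is judged:
On the way, in this order (a step that is already met when the one before it is completed fails the run):
1. all six pellets are inside the mill, in or below the hopper (x of pellet1 in the frame of slot between -0.045 and 0.045 m and y of pellet1 in the frame of slot between -0.045 and 0.045 m and z of pellet1 in the frame of slot between -0.1 and 0.036 m and x of pellet2 in the frame of slot between -0.045 and 0.045 m and y of pellet2 in the frame of slot between -0.045 and 0.045 m and z of pellet2 in the frame of slot between -0.1 and 0.036 m and x of pellet3 in the frame of slot between -0.045 and 0.045 m and y of pellet3 in the frame of slot between -0.045 and 0.045 m and z of pellet3 in the frame of slot between -0.1 and 0.036 m and x of pellet4 in the frame of slot between -0.045 and 0.045 m and y of pellet4 in the frame of slot between -0.045 and 0.045 m and z of pellet4 in the frame of slot between -0.1 and 0.036 m and x of pellet5 in the frame of slot between -0.045 and 0.045 m and y of pellet5 in the frame of slot between -0.045 and 0.045 m and z of pellet5 in the frame of slot between -0.1 and 0.036 m and x of pellet6 in the frame of slot between -0.045 and 0.045 m and y of pellet6 in the frame of slot between -0.045 and 0.045 m and z of pellet6 in the frame of slot between -0.1 and 0.036 m), for 0.2 s.
2. the scoop stands upright on the bench again, let go (height (world z) of scoop_grip below 0.07 m and angle between scoop_grip's own z axis and vertical below 0.12 rad and contact force between the fingers and scoop below 0.1 N and linear speed of scoop below 0.02 m/s), for 0.2 s.
At the end, for the whole second after the job is handed in: All pellets lie in the grinding chamber, centres 36 mm or more below the slot mouth; the plunger, held by the fingers (over 1 N), is through the slot, grip within 8 mm of its axis and upright within 0.08 rad, posts over 4 mm down; scoop upright on the bench (x of pellet1 in the frame of slot between -0.045 and 0.045 m and y of pellet1 in the frame of slot between -0.045 and 0.045 m and z of pellet1 in the frame of slot between -0.092 and -0.036 m and x of pellet2 in the frame of slot between -0.045 and 0.045 m and y of pellet2 in the frame of slot between -0.045 and 0.045 m and z of pellet2 in the frame of slot between -0.092 and -0.036 m and x of pellet3 in the frame of slot between -0.045 and 0.045 m and y of pellet3 in the frame of slot between -0.045 and 0.045 m and z of pellet3 in the frame of slot between -0.092 and -0.036 m and x of pellet4 in the frame of slot between -0.045 and 0.045 m and y of pellet4 in the frame of slot between -0.045 and 0.045 m and z of pellet4 in the frame of slot between -0.092 and -0.036 m and x of pellet5 in the frame of slot between -0.045 and 0.045 m and y of pellet5 in the frame of slot between -0.045 and 0.045 m and z of pellet5 in the frame of slot between -0.092 and -0.036 m and x of pellet6 in the frame of slot between -0.045 and 0.045 m and y of pellet6 in the frame of slot between -0.045 and 0.045 m and z of pellet6 in the frame of slot between -0.092 and -0.036 m and value of joint interlock above 0.004 m and horizontal distance between plunger_grip and slot below 0.008 m and angle between the y axis of plunger_grip and the y axis of slot, either way round below 0.1 rad and angle between the z axis of plunger_grip and the z axis of slot, either way round below 0.08 rad and z of plunger_grip in the frame of slot below 0.084 m and contact force between the fingers and plunger above 1 N and height (world z) of scoop_grip below 0.07 m and angle between scoop_grip's own z axis and vertical below 0.12 rad); the arm keeps its last pose, push and grip.
It fails at once if a bystander on the bench was knocked over 30 mm out of place (distance of any of tape, white_bottle, bung, flask, pen from where it was at the start of the episode above 0.03 m).
It also fails if it takes over 72 s, if anything falls off the work surface, if the arm or the gripper's body presses on something with over 40 N, if the wrist force passes 120 N, or if a joint passes its speed limit or range.

## Robot

A 6-joint arm with a two-finger parallel gripper is mounted at the origin on a cart in front of the work surface, level with it; the furniture and walls round the work are solid. World frame = base frame: x ahead of the robot, y to its left, z up, the work surface at z = 0. Lengths are in m, angles in rad, forces in N, time in s.
With the tool pointing down it reaches from about 0.3 to 0.85 m from the base axis. Payload 5.4 kg.
Tool frame: the origin (TCP) lies at the very end of the fingers, on their centre line; the grasp point (between the pads) lies 19 mm behind it (manip.grasp_offset is the z of the grasp point in the tool frame, in m); z points along the fingers, x is the direction in which the jaws open and shut, and the axes are right-handed (so a half turn about z gives the same grasp; the last joint's range is limited). The gripper opens to 85 mm and grips with 20 to 120 N. Pads are 22 mm wide; open, the fingers measure 114 mm over their backs; the gripper's body (76 mm by 85 mm) begins 54 mm behind the grasp point. The pads swing forward as they close: fully open they stand 13 mm farther back than shut.
Start: joints at [-1.313, 0.158, 1.597, -0, 1.386, -0.21], TCP at [0.259, -0.513, 0.231] pointing down, gripper open.
Joint ranges: [-2.91, 2.91], [-0.94, 2.29], [0.18, 2.7], [-1.29, 4.43], [0.17, 2.64], [-3, 3]. Speed limits (rad/s): [2.57, 2.57, 3.14, 3.14, 3.14, 3.14].

## Interface

Orientations are given as [roll, pitch, yaw] about the fixed x, y, z axes, in that order (R = Rz(yaw) Ry(pitch) Rx(roll)).
In Python, from bench import manip, viewer gives the robot as it stands.
- The arm moves only by the tool send_rows, never from a script. Its arguments are lists of equal length, an entry for each row: "dr": the turn, a rotation vector about the tool's x, y, z in rad, a list of three; "linear": the shift along the tool's x, y, z in mm, a list of three; "jaw": the finger opening in mm, from 0 to 85.4. In form: {"dr": [[ax, ay, az], ...], "linear": [[x, y, z], ...], "jaw": [jaw, ...]}. A call has 1 to 12 rows; each row is the pose to reach, as a shift and turn from the pose measured when the call began, along the tool's axes at that moment; what a row does not reach only later rows make up. A row lasts 1/12 s, in which the tool goes at most 41.7 mm and 7.16 degrees, less where a joint would pass 70% of its speed; a pose out of reach is approached as far as the arm can. A call with a gripper value outside its range is refused whole. The fingers move at their own pace and stop on an object; the grip force is fixed at half the most. Time passes only in rows, so rows that repeat a pose let the fingers close. It gives the time, the measured TCP pose, the force and the opening at its end, in the units of the state.
- manip.get_state(): the state, without advancing time (a new reading comes with each control period).
- viewer.get_image(name): name is "side" or "top" or "wrist"; returns the picture (400x640x3 uint8, red, green, blue); there is no depth.
- viewer.camera_info(name): a dict with "intrinsics" (3x3 intrinsics, pixels), "k1" (the pictures are not rectified: a ray, as slopes to the right and down, at radius r is drawn at 1 + k1 r^2 times it, then the intrinsics apply), "rvec" (rotation vector, rad) and "tvec" (3), from world to camera coordinates, as OpenCV has them. Camera axes: x right, y down, z forward; pixel columns grow to the right and rows downward; lengths in m; the calibration is good to about 2 mm. A picture is of the moment at which its call begins: read the wrist's pose just before it. camera_info takes no time and is no camera call; for the wrist camera it gives the pose at the moment of the call.
- manip.hand_in(): hands the job in, once; it reports no verdict.
The state is a dict: "time_s": time; "joints": joint angles; "joint_vel": joint speeds; "joint_efforts": joint torques, N m; "tcp_pos": TCP position; "ee_rot": TCP orientation; "wrist_force": force on the tool from outside, world axes, zero at the start; "torque": the same for the moment, N m; "finger_gap": finger opening in m.
Only numpy, scipy, OpenCV 4.12 (cv2) and the standard library are available. Lean on these libraries where they do the work, as an engineer would, in place of code of your own. Each camera call takes 0.05 s, during which the arm holds its last target.

## Working session

There is one attempt and no reset: what is moved stays moved. The work goes in short steps, Python scripts to look and compute and a tool call to move; the robot and the scene stay as the last step left them, time stands still between calls to the robot, and variables do not carry over. Pictures are saved under pics/ and viewed, and the job is handed in when it is done.

Besides the shell and the picture viewer there is one more tool, called after ">>>" in YAML: its name, and indented under it one key for each argument. send_rows: Moves the arm, as the interface text tells. Its arguments: {"type":"object","properties":{"dr":{"type":"array"},"linear":{"type":"array"},"jaw":{"type":"array"}},"required":["dr","linear","jaw"]}

```bash
ls; mkdir -p pics; python3 - <<'E'
from bench import manip, viewer
import cv2
print(manip.get_state(), manip.grasp_offset)
for n in ["side","top","wrist"]:
    print(n, viewer.camera_info(n))
    cv2.imwrite(f"pics/{n}0.png", viewer.get_image(n)[:,:,::-1])
E
```

```text
pics
{'time_s': 0.0, 'joints': array([-1.31310118e+00,  1.59063257e-01,  1.59824138e+00,  2.89421468e-05,
        1.38620239e+00, -2.10090266e-01]), 'joint_vel': array([ 1.61752102e-03, -5.61234195e-04,  9.07449515e-07, -2.20029091e-04,
        2.29395597e-03, -2.01401503e-03]), 'joint_efforts': array([ 6.63592436e-04, -3.95991111e+01, -3.31430769e+01, -5.92373067e-05,
        8.10797908e-03, -4.67880113e-05]), 'tcp_pos': array([ 0.25911058, -0.512634  ,  0.23030434]), 'ee_rot': array([-3.14116560e+00,  1.86634099e-03, -1.10301586e+00]), 'wrist_force': array([-0.5891724 , -0.11566214, -0.14477784]), 'torque': array([-0.02415451,  0.03977229,  0.02739243]), 'finger_gap': 0.08537176482428523} -0.0187
side {'intrinsics': array([[515.0546761 ,   0.        , 315.7581279 ],
       [  0.        , 515.0546761 , 196.60651936],
       [  0.        ,   0.        ,   1.        ]]), 'k1': -0.05794348919569148, 'rvec': array([ 0.09519297,  2.75869118, -1.48722652]), 'tvec': array([0.56123927, 0.05859842, 1.48114992])}
top {'intrinsics': array([[363.26955713,   0.        , 324.81873849],
       [  0.        , 363.26955713, 201.85942663],
       [  0.        ,   0.        ,   1.        ]]), 'k1': -0.05541198716630182, 'rvec': array([ 2.13906688, -2.13674177,  0.16198664]), 'tvec': array([0.00655379, 0.57649152, 0.99835399])}
wrist {'intrinsics': array([[321.22366046,   0.        , 323.88262341],
       [  0.        , 321.22366046, 204.66698457],
       [  0.        ,   0.        ,   1.        ]]), 'k1': -0.002059656795941736, 'rvec': array([-2.4490304 ,  1.50586708,  0.23361882]), 'tvec': array([-0.57303995, -0.03924951,  0.37966689])}
```

View pics/side0.png

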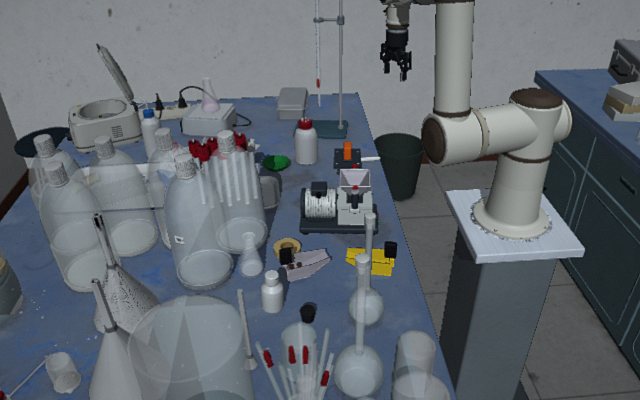

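View pics/top0.png

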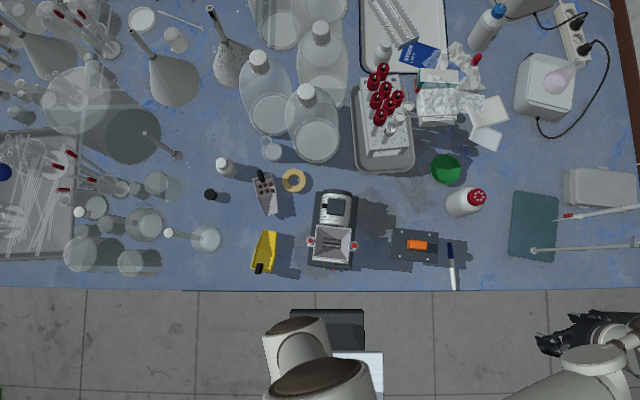

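View pics/wrist0.png

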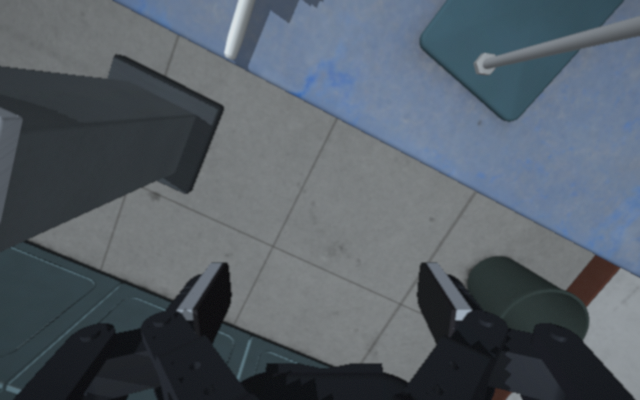

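The side and top views show the steel scoop with pellets (top 265,192, grip near 262,175), the yellow look-alike scoop (264,250), the mill (333,235), the orange plunger grip (417,245) and the pen (452,265).

```bash
cat > h.py <<'E'
import numpy as np, cv2
from bench import manip, viewer
from scipy.spatial.transform import Rotation as Ro
def cam(n):
    c=viewer.camera_info(n); R=Ro.from_rotvec(c["rvec"]).as_matrix(); return c["intrinsics"],c["k1"],R,np.array(c["tvec"])
def ray(c,px):
    K,k1,R,t=c
    d=np.array([(px[0]-K[0,2])/K[0,0],(px[1]-K[1,2])/K[1,1]]); u=d.copy()
    for _ in range(20): u=d/(1+k1*(u@u))
    return -R.T@t, R.T@np.array([u[0],u[1],1])
def onz(c,px,z):
    o,d=ray(c,px); return o+d*(z-o[2])/d[2]
def proj(c,P):
    K,k1,R,t=c; p=R@np.array(P)+t; u=p[:2]/p[2]; u=u*(1+k1*(u@u)); return np.array([K[0,0]*u[0]+K[0,2],K[1,1]*u[1]+K[1,2]])
def two(c1,p1,c2,p2):
    o1,d1=ray(c1,p1);o2,d2=ray(c2,p2)
    s=np.linalg.lstsq(np.stack([d1,-d2],1),o2-o1,rcond=None)[0]
    a=o1+d1*s[0];b=o2+d2*s[1]; return (a+b)/2,np.linalg.norm(a-b)
def tool():
    s=manip.get_state(); return np.array(s["tcp_pos"]),Ro.from_euler('xyz',s["ee_rot"])
def goal(p,R):
    "shift (mm) and rotvec in current tool axes to reach TCP p, rotation R"
    p0,R0=tool(); return R0.inv().apply(np.array(p)-p0)*1000,(R0.inv()*R).as_rotvec()
def crop(img,x0,y0,x1,y1,f,name):
    cv2.imwrite(name,cv2.resize(img[y0:y1,x0:x1,::-1],None,fx=f,fy=f,interpolation=cv2.INTER_CUBIC))
E
python3 - <<'E'
from h import *
import cv2
t=cv2.imread("pics/top0.png")[:,:,::-1]; s=cv2.imread("pics/side0.png")[:,:,::-1]
crop(t,230,150,470,290,3.3,"pics/t1.png")
crop(s,230,130,430,290,4,"pics/s1.png")
E
```

```text
(no output)
```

View pics/t1.png

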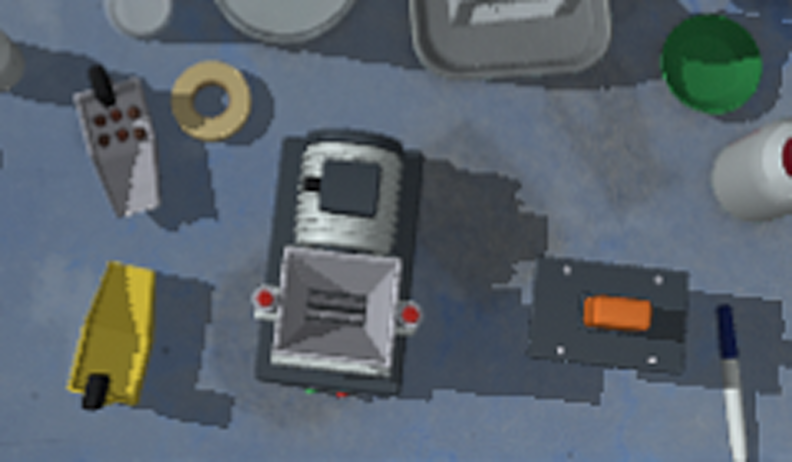

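View pics/s1.png

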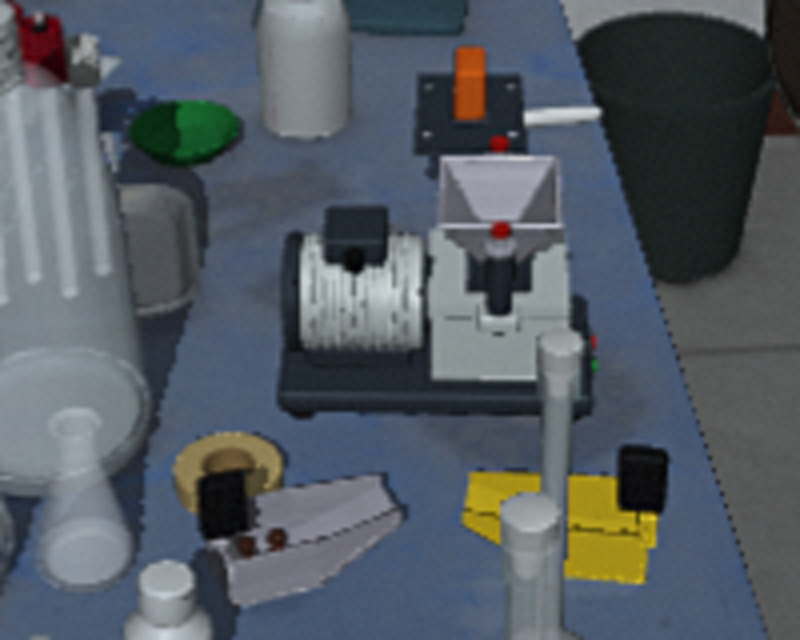

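```bash
python3 - <<'E'
from h import *
T=cam("top");S=cam("side")
t=cv2.imread("pics/top0.png");s=cv2.imread("pics/side0.png")
def mask(im,f,box):
    x0,y0,x1,y1=box; h=cv2.cvtColor(im,cv2.COLOR_BGR2HSV).astype(int); m=np.zeros(im.shape[:2],np.uint8); m[y0:y1,x0:x1]=f(h,im.astype(int))[y0:y1,x0:x1]; return m
red=lambda h,i:(((h[...,0]<6)|(h[...,0]>174))&(h[...,1]>150)&(h[...,2]>100))
org=lambda h,i:((h[...,0]>=6)&(h[...,0]<18)&(h[...,1]>180)&(h[...,2]>140))
blk=lambda h,i:(h[...,2]<45)
def comps(m,mn=6):
    n,l,st,c=cv2.connectedComponentsWithStats(m); return [(np.round(c[i],2),st[i].tolist()) for i in range(1,n) if st[i][4]>=mn]
rt=comps(mask(t,red,(300,230,365,255)));rs=comps(mask(s,red,(340,155,370,195)))
print(rt);print(rs)
for c,_ in rt: print("post top@.160",onz(T,c,.159))
for c,_ in rs: print("post side@.160",onz(S,c,.157))
m=mask(t,org,(395,230,440,260)); ot=comps(m); print(ot)
for c,_ in ot: print(onz(T,c,.136))
cs=cv2.findContours(m,0,2)[0][0]; r=cv2.minAreaRect(cs); print(r); b=cv2.boxPoints(r); print([onz(T,p,.136)[:2].round(4) for p in b])
ms=mask(s,org,(335,130,365,165)); print(comps(ms)); 
mb=mask(t,blk,(250,160,275,185)); print("blk",comps(mb)); print(np.argwhere(mb)[:,::-1].tolist()[:40])
mb=mask(s,blk,(270,240,300,270)); print(comps(mb))
# lid plate edges
E
```

```text
[(array([310. , 240.2]), [309, 239, 3, 4, 10]), (array([353.79, 244.64]), [352, 243, 5, 4, 14])]
[(array([354.25, 165.33]), [353, 164, 4, 4, 12]), (array([354.82, 187.18]), [353, 186, 4, 4, 11])]
post top@.160 [0.46089632 0.04374382 0.159     ]
post top@.160 [ 0.44989201 -0.06627913  0.159     ]
post side@.160 [ 0.44714315 -0.06822121  0.157     ]
post side@.160 [0.45917875 0.04506877 0.157     ]
[(array([416.6, 244.1]), [407, 240, 20, 10, 164])]
[ 0.45202664 -0.23022739  0.136     ]
((416.55487060546875, 244.00608825683594), (19.65681266784668, 8.282365798950195), 6.34019136428833)
[array([ 0.4445, -0.2034]), array([ 0.4657, -0.2064]), array([ 0.46 , -0.257]), array([ 0.4389, -0.2538])]
[(array([347.16, 150.14]), [344, 142, 7, 17, 113])]
blk [(array([260.59, 175.72]), [257, 170, 8, 13, 64])]
[[258, 170], [259, 170], [260, 170], [257, 171], [258, 171], [259, 171], [260, 171], [261, 171], [257, 172], [258, 172], [259, 172], [260, 172], [261, 172], [257, 173], [258, 173], [259, 173], [260, 173], [261, 173], [262, 173], [258, 174], [259, 174], [260, 174], [261, 174], [262, 174], [263, 174], [258, 175], [259, 175], [260, 175], [261, 175], [262, 175], [263, 175], [258, 176], [259, 176], [260, 176], [261, 176], [262, 176], [263, 176], [259, 177], [260, 177], [261, 177]]
[(array([285.52, 255.74]), [280, 247, 13, 18, 190])]
```

```bash
python3 - <<'E'
from h import *
T=cam("top");S=cam("side");W=cam("wrist")
print(two(T,(260.6,175.7),S,(285.5,255.7)))
# far front lip corner of scoop top crop (122,214),(155,205)
f=lambda x,y:(230+x/3.3,150+y/3.3)
for p in [(122,214),(155,205)]: print(onz(T,f(*p),.03))
for p in [(88,100),(78,95),(132,78)]: print(onz(T,f(*p),.036))
p0,R0=tool(); K,k,R,t=W; cw=-R.T@t; print("cam in tool",R0.inv().apply(cw-p0),"axis",R0.inv().apply(R.T@[0,0,1]), R0.as_matrix().round(2))
for n,p in dict(tape=(293,181),bottle=(226,166),flask=(272,148),bung=(210,195),pen=(452,265)).items(): print(n,onz(T,p,.02))
print("rodbase", onz(W,(485,63),.02))
E
```

```text
(array([0.64792584, 0.19152296, 0.06149322]), np.float64(0.0035098832011631205))
[0.54054926 0.17523834 0.03      ]
[0.54857198 0.14628221 0.03      ]
[0.64180616 0.20729497 0.036     ]
[0.64636306 0.21638477 0.036     ]
[0.66181941 0.16855309 0.036     ]
cam in tool [-0.00071942 -0.07608516 -0.14216862] axis [-7.56059028e-04  2.99442825e-01  9.54113946e-01] [[ 0.45 -0.89 -0.  ]
 [-0.89 -0.45  0.  ]
 [-0.   -0.   -1.  ]]
tape [0.6431341  0.10197566 0.02      ]
bottle [0.68938936 0.3046354  0.02      ]
flask [0.74510806 0.1671848  0.02      ]
bung [0.60083538 0.34863852 0.02      ]
pen [ 0.39639192 -0.35968792  0.02      ]
rodbase [ 0.43519329 -0.60480817  0.02      ]
```

```bash
python3 - <<'E'
from h import *
print(goal((.645,.19,.26),Ro.from_euler('xyz',[np.pi,0,-1.288])))
E
```

```text
(array([-453.28345421, -661.32856331,  -28.62024081]), array([-1.50344891e-04,  1.48005591e-03,  1.85047329e-01]))
```

>>> send_rows:
  dr:
    - [0, 0, 0.185]
    - [0, 0, 0.185]
    - [0, 0, 0.185]
    - [0, 0, 0.185]
    - [0, 0, 0.185]
    - [0, 0, 0.185]
    - [0, 0, 0.185]
    - [0, 0, 0.185]
    - [0, 0, 0.185]
    - [0, 0, 0.185]
    - [0, 0, 0.185]
    - [0, 0, 0.185]
  linear:
    - [-453, -661, -29]
    - [-453, -661, -29]
    - [-453, -661, -29]
    - [-453, -661, -29]
    - [-453, -661, -29]
    - [-453, -661, -29]
    - [-453, -661, -29]
    - [-453, -661, -29]
    - [-453, -661, -29]
    - [-453, -661, -29]
    - [-453, -661, -29]
    - [-453, -661, -29]
  jaw: [85, 85, 85, 85, 85, 85, 85, 85, 85, 85, 85, 85]

```text
time_s: 1.15
tcp_pos: [0.5, -0.073, 0.2494]
ee_rot: [3.142, 0.001, -1.288]
wrist_force: [1.3, -0.8, -0.6]
finger_gap: 0.0853
```

```bash
python3 - <<'E'
from h import *
print(goal((.645,.19,.26),Ro.from_euler('xyz',[np.pi,0,-1.288])))
E
```

```text
(array([-212.10216211, -212.60451222,  -10.32373037]), array([1.57019350e-05, 1.46814243e-03, 5.67324191e-05]))
```

```bash
python3 - <<'E'
from h import *
W=cam("wrist"); im=viewer.get_image("wrist"); np.save("pics/w1cam.npy",np.array(W,dtype=object),allow_pickle=True)
cv2.imwrite("pics/w1.png",im[:,:,::-1])
E
```

>>> send_rows:
  dr:
    - [0, 0, 0]
    - [0, 0, 0]
    - [0, 0, 0]
    - [0, 0, 0]
    - [0, 0, 0]
    - [0, 0, 0]
    - [0, 0, 0]
    - [0, 0, 0]
    - [0, 0, 0]
    - [0, 0, 0]
    - [0, 0, 0]
  linear:
    - [-212, -213, -10]
    - [-212, -213, -10]
    - [-212, -213, -10]
    - [-212, -213, -10]
    - [-212, -213, -10]
    - [-212, -213, -10]
    - [-212, -213, -10]
    - [-212, -213, -10]
    - [-212, -213, -10]
    - [-212, -213, -10]
    - [-212, -213, -10]
  jaw: [85, 85, 85, 85, 85, 85, 85, 85, 85, 85, 85]

```text
time_s: 2.12
tcp_pos: [0.6461, 0.1966, 0.2612]
ee_rot: [-3.139, 0.005, -1.283]
wrist_force: [0.2, 0.1, -0.6]
finger_gap: 0.0851
```

```bash
python3 - <<'E'
from h import *
W=cam("wrist"); im=viewer.get_image("wrist"); np.save("pics/w2cam.npy",np.array(W,dtype=object),allow_pickle=True)
cv2.imwrite("pics/w2.png",im[:,:,::-1]); print(tool()[0])
E
```

```text
[0.64607185 0.19623208 0.26145828]
```

View pics/w1.png

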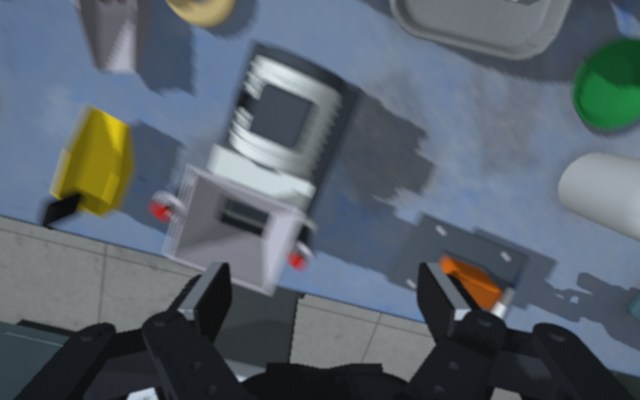

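View pics/w2.png

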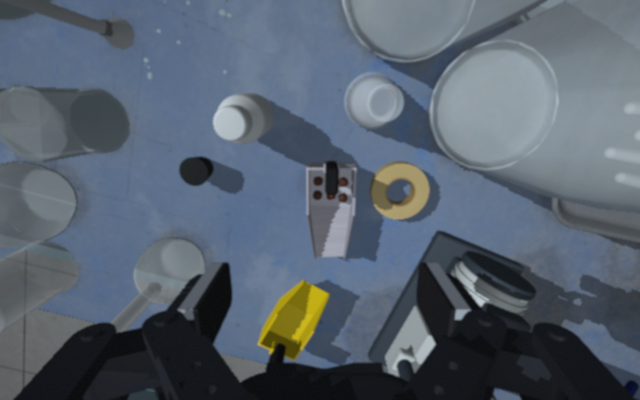

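w1 shows the mill with its hopper (238,235) and red posts at (160,210) and (298,262), and the plunger at (470,283). w2 shows the steel scoop at (331,210): black grip at (331,178), six pellets in the pan. The yellow look-alike is at (290,325). Next, one close crop of the scoop.

```bash
python3 - <<'E'
from h import *
im=cv2.imread("pics/w2.png"); crop(im[:,:,::-1],290,145,370,265,5,"pics/w2c.png")
im=cv2.imread("pics/w1.png"); crop(im[:,:,::-1],140,140,330,300,4,"pics/w1c.png")
E
```

```text
(no output)
```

View pics/w2c.png

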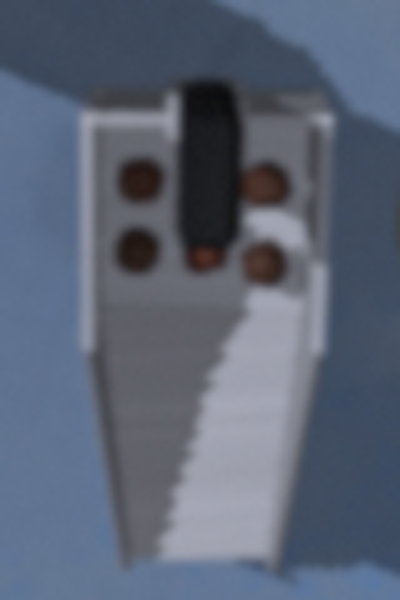

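View pics/w1c.png

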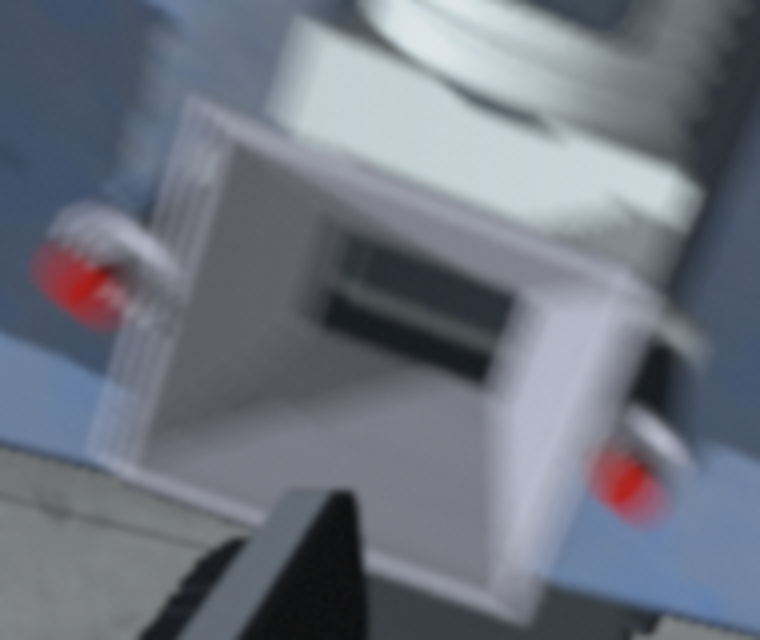

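```bash
python3 - <<'E'
from h import *
W=tuple(np.load("pics/w2cam.npy",allow_pickle=True))
lip=onz(W,(330.4,257.6),.0295);rear=onz(W,(331.8,168.6),.036);gf=onz(W,(332.0,195),.082)
print(lip,rear,gf)
rl=onz(W,(290+88/5,145+118/5),.036);rr=onz(W,(290+330/5,145+118/5),.036);print(rl,rr)
d=rear-lip;d[2]=0;d/=np.linalg.norm(d);print("yaw",np.arctan2(d[1],d[0]), "yaw from rear edge",np.arctan2(*(rl-rr)[:2])*-1)
print("grip from lip",lip+.11*d,"grip from gf",gf+.015*d,"from rear",rear-.006*d)
bm=(cv2.cvtColor(cv2.imread("pics/w2.png"),cv2.COLOR_BGR2GRAY)[150:200,318:345]<50);ys,xs=np.nonzero(bm);print(xs.min()+318,xs.max()+318,ys.min()+150,ys.max()+150)
for nm,p in dict(flask=(375,110),bottle=(255,122)).items(): print(nm,onz(W,p,0.0))
E
```

```text
[0.54050545 0.15873825 0.0295    ] [0.65291232 0.19121252 0.036     ] [0.63464111 0.18628055 0.082     ]
[0.64491249 0.21807538 0.036     ] [0.66090612 0.16437336 0.036     ]
yaw 0.2812418489886665 yaw from rear edge 0.28945706384904574
grip from lip [0.64618371 0.18926863 0.0295    ] grip from gf [0.64905178 0.19044378 0.082     ] from rear [0.64714805 0.18954723 0.036     ]
318 344 161 199
flask [0.72967136 0.15953654 0.        ]
bottle [0.6747901  0.29514317 0.        ]
```

```bash
python3 - <<'E'
from h import *
for z in (.12,.046): print(goal((.647,.1897,z),Ro.from_euler('xyz',[np.pi,0,-1.286])))
E
```

```text
(array([  7.25376338,   1.42372627, 141.41898753]), array([-0.00325125,  0.00514252,  0.00281103]))
(array([  7.63396876,   1.66485147, 215.41761794]), array([-0.00325125,  0.00514252,  0.00281103]))
```

>>> send_rows:
  dr:
    - [-0.003, 0.005, 0.003]
    - [-0.003, 0.005, 0.003]
    - [-0.003, 0.005, 0.003]
    - [-0.003, 0.005, 0.003]
    - [-0.003, 0.005, 0.003]
    - [-0.003, 0.005, 0.003]
    - [-0.003, 0.005, 0.003]
    - [-0.003, 0.005, 0.003]
  linear:
    - [7, 1.4, 35]
    - [7, 1.4, 70]
    - [7, 1.4, 105]
    - [7, 1.4, 130]
    - [7, 1.4, 141]
    - [7, 1.4, 141]
    - [7, 1.4, 141]
    - [7, 1.4, 141]
  jaw: [50, 50, 50, 50, 50, 50, 50, 50]

```text
time_s: 2.83
tcp_pos: [0.6487, 0.1897, 0.1235]
ee_rot: [-3.137, -0.001, -1.287]
wrist_force: [0.4, -0.5, 0.1]
finger_gap: 0.0498
```

```bash
python3 - <<'E'
from h import *
print(goal((.647,.1897,.046),Ro.from_euler('xyz',[np.pi,0,-1.286])))
cv2.imwrite("pics/w3.png",viewer.get_image("wrist")[:,:,::-1])
E
```

```text
(array([-0.50979348,  2.00316552, 77.44343109]), array([-0.00477494, -0.00071153, -0.0007301 ]))
```

View pics/w3.png

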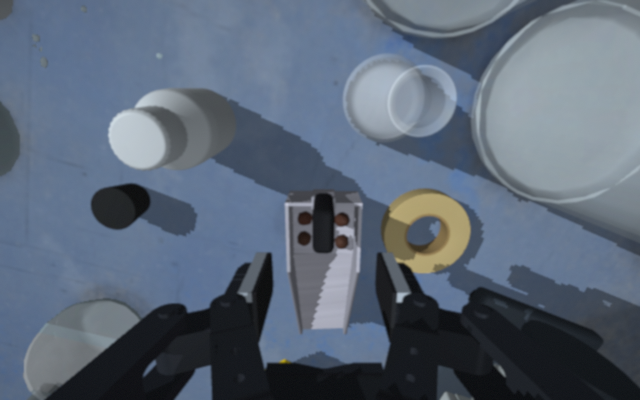

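w3 shows the fingers straddling the steel scoop's grip (323,222), well centred and clear of the tape, bottle and flask.

>>> send_rows:
  dr:
    - [-0.005, 0, 0]
    - [-0.005, 0, 0]
    - [-0.005, 0, 0]
    - [-0.005, 0, 0]
    - [-0.005, 0, 0]
    - [-0.005, 0, 0]
    - [-0.005, 0, 0]
    - [-0.005, 0, 0]
  linear:
    - [-0.5, 2, 25]
    - [-0.5, 2, 45]
    - [-0.5, 2, 62]
    - [-0.5, 2, 73]
    - [-0.5, 2, 77]
    - [-0.5, 2, 77]
    - [-0.5, 2, 77]
    - [-0.5, 2, 77]
  jaw: [50, 50, 50, 50, 50, 50, 50, 50]

```text
time_s: 3.55
tcp_pos: [0.6485, 0.19, 0.0486]
ee_rot: [-3.138, -0.001, -1.287]
wrist_force: [-0.7, 0.3, 0.2]
finger_gap: 0.05
```

```bash
python3 - <<'E'
from h import *
print(goal((.647,.1897,.046),Ro.from_euler('xyz',[np.pi,0,-1.286])))
cv2.imwrite("pics/w4.png",viewer.get_image("wrist")[:,:,::-1])
E
```

```text
(array([-0.12434799,  1.55711146,  2.5532771 ]), array([-0.0033435 , -0.00132436, -0.00050163]))
```

View pics/w4.png

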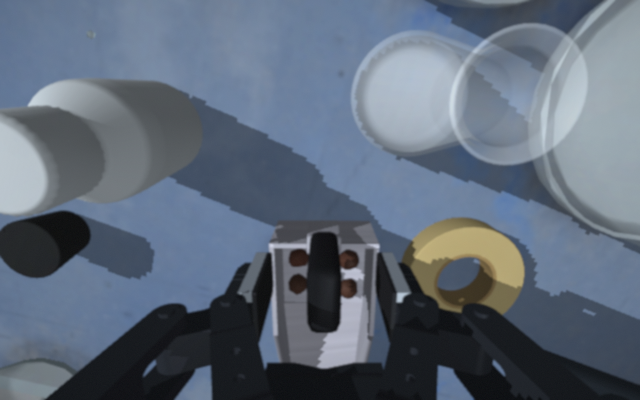

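Grip is between the pads; closing.

>>> send_rows:
  dr:
    - [0, 0, 0]
    - [0, 0, 0]
    - [0, 0, 0]
    - [0, 0, 0]
    - [0, 0, 0]
    - [0, 0, 0]
    - [0, 0, 0]
    - [0, 0, 0]
  linear:
    - [0, 1.5, 3]
    - [0, 1.5, 3]
    - [0, 1.5, 3]
    - [0, 1.5, 3]
    - [0, 1.5, 3]
    - [0, 1.5, 3]
    - [0, 1.5, 3]
    - [0, 1.5, 3]
  jaw: [50, 30, 10, 5, 5, 5, 5, 5]

```text
time_s: 4.27
tcp_pos: [0.6472, 0.1897, 0.0457]
ee_rot: [-3.138, -0.001, -1.287]
wrist_force: [0.2, 0.3, 0.9]
finger_gap: 0.013
```

>>> send_rows:
  dr:
    - [0, 0, 0]
    - [0, 0, 0]
    - [0, 0, 0]
    - [0, 0, 0]
    - [0, 0, 0]
    - [0, 0, 0]
  linear:
    - [0, 0, -5]
    - [0, 0, -10]
    - [0, 0, -18]
    - [0, 0, -25]
    - [0, 0, -30]
    - [0, 0, -30]
  jaw: [5, 5, 5, 5, 5, 5]

```text
time_s: 4.77
tcp_pos: [0.6483, 0.1898, 0.0779]
ee_rot: [-3.135, -0.002, -1.287]
wrist_force: [0.9, 0.4, -3.3]
finger_gap: 0.0136
```

```bash
python3 - <<'E'
from h import *
cv2.imwrite("pics/w5.png",viewer.get_image("wrist")[:,:,::-1])
crop(viewer.get_image("side"),230,200,430,320,4,"pics/s5.png")
E
```

```text
(no output)
```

View pics/w5.png

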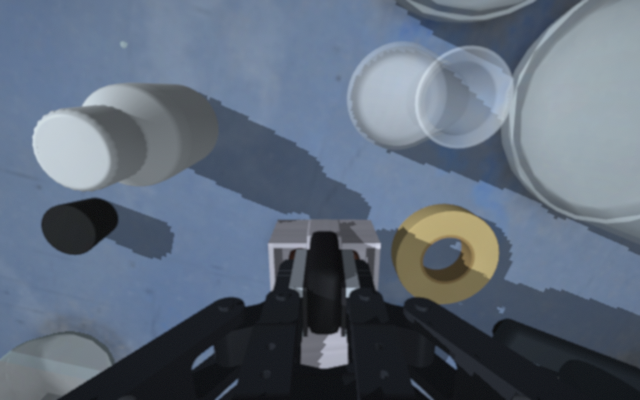

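View pics/s5.png

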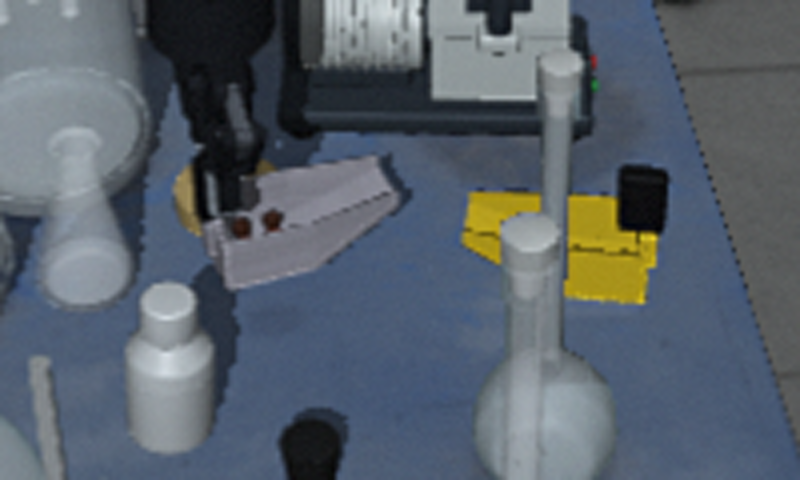

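```bash
cat >> h.py <<'E'
SLOT=np.array([.4543,-.0114,.112]); MY=-.103
LIP=np.array([0,.110,.0162])
def pour(lx,lz,th):
    "TCP pose with lip at mill x=lx, z=lz world, nose down th deg"
    R=Ro.from_euler('xyz',[np.pi,0,MY-np.pi/2])*Ro.from_rotvec([np.radians(th),0,0])
    lip=SLOT+Ro.from_euler('z',MY).apply([lx,0,0]); lip[2]=lz
    return lip-R.apply(LIP),R
E
python3 - <<'E'
from h import *
p,R=pour(.02,.215,0);print(p); print(goal(p,R))
E
```

```text
[ 0.58361102 -0.02476634  0.2312    ]
(array([ 188.20975243,  120.57551803, -155.32777311]), array([-0.00457473, -0.00051071,  0.3872169 ]))
```

>>> send_rows:
  dr:
    - [0, 0, 0]
    - [0, 0, 0]
    - [0, 0, 0]
    - [0, 0, 0]
    - [0, 0, 0]
    - [0, 0, 0]
    - [0, 0, 0]
    - [0, 0, 0]
    - [0, 0, 0]
    - [0, 0, 0]
  linear:
    - [0, 0, -10]
    - [0, 0, -25]
    - [0, 0, -45]
    - [0, 0, -65]
    - [0, 0, -85]
    - [0, 0, -105]
    - [0, 0, -125]
    - [0, 0, -145]
    - [0, 0, -158]
    - [0, 0, -160]
  jaw: [5, 5, 5, 5, 5, 5, 5, 5, 5, 5]

```text
time_s: 5.7
tcp_pos: [0.6484, 0.19, 0.2412]
ee_rot: [-3.13, -0.003, -1.286]
wrist_force: [0.5, -0.8, -1.2]
finger_gap: 0.0133
```

```bash
python3 - <<'E'
from h import *
p,R=pour(.02,.215,0);print(p); print(goal(p,R))
E
```

```text
[ 0.58361102 -0.02476634  0.2312    ]
(array([187.9217644 , 122.49882203,   9.07385413]), array([-0.01199113, -0.00040693,  0.38731862]))
```

>>> send_rows:
  dr:
    - [-0.01, 0, 0.03]
    - [-0.01, 0, 0.06]
    - [-0.01, 0, 0.1]
    - [-0.01, 0, 0.14]
    - [-0.01, 0, 0.18]
    - [-0.01, 0, 0.22]
    - [-0.01, 0, 0.27]
    - [-0.01, 0, 0.32]
    - [-0.01, 0, 0.36]
    - [-0.01, 0, 0.387]
    - [-0.01, 0, 0.387]
    - [-0.01, 0, 0.387]
  linear:
    - [10, 6, 0]
    - [28, 18, 0]
    - [48, 31, 0]
    - [68, 44, 0]
    - [88, 57, 0]
    - [108, 70, 0]
    - [130, 85, 0]
    - [150, 98, 0]
    - [168, 110, 0]
    - [180, 118, 0]
    - [187, 122, 0]
    - [188, 122, 0]
  jaw: [5, 5, 5, 5, 5, 5, 5, 5, 5, 5, 5, 5]

```text
time_s: 6.7
tcp_pos: [0.583, -0.0264, 0.2392]
ee_rot: [3.141, -0.0, -1.676]
wrist_force: [-1.2, 0.4, -2.5]
finger_gap: 0.0131
```

```bash
python3 - <<'E'
from h import *
for n in ("top","side"):
    im=viewer.get_image(n)
    crop(im,*((230,150,430,290) if n=="top" else (230,100,430,240)),4,f"pics/{n}6.png")
p,R=pour(.02,.215,0); print(goal(p,R))
T=cam("top");S=cam("side")
lip=tool()[0]+tool()[1].apply(LIP); print(lip,proj(T,lip),proj(S,lip))
for q in ([.0,.0,.04],[.038,.042,.04],[.038,-.042,.04],[-.038,.042,.04],[-.038,-.042,.04]):
    w=SLOT+Ro.from_euler('z',MY).apply(q); print(w,((proj(T,w)-[230,150])*4).round(),((proj(S,w)-[230,100])*4).round())
E
```

```text
(array([0.12613519, 0.15481833, 8.44059422]), array([-9.34903781e-04,  5.22553002e-04, -1.43763572e-05]))
[ 0.47436882 -0.01334193  0.22333797] [333.14323916 233.06635074] [346.86185107 154.31029694]
[ 0.4543 -0.0114  0.152 ] [408. 372.] [496. 310.]
[0.49641696 0.02647032 0.152     ] [348. 305.] [440. 343.]
[ 0.48778025 -0.05708449  0.152     ] [479. 319.] [440. 278.]
[0.42081975 0.03428449 0.152     ] [335. 425.] [555. 344.]
[ 0.41218304 -0.04927032  0.152     ] [468. 439.] [550. 279.]
```

View pics/top6.png

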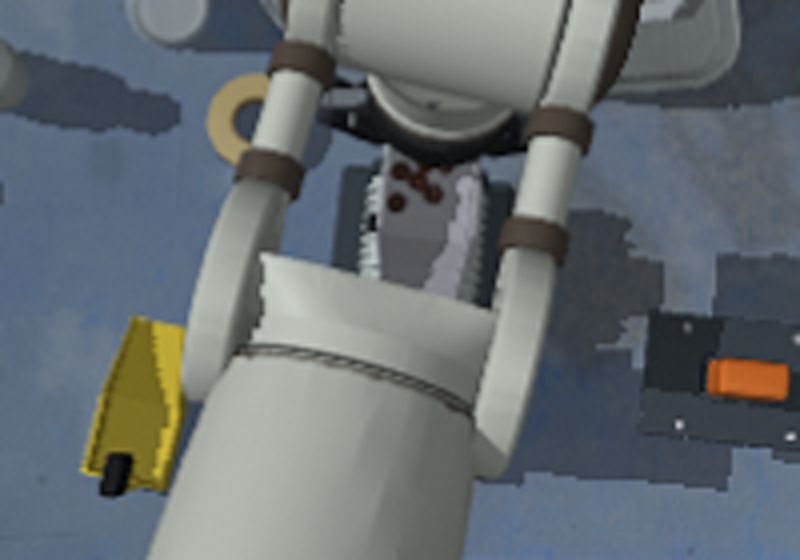

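View pics/side6.png

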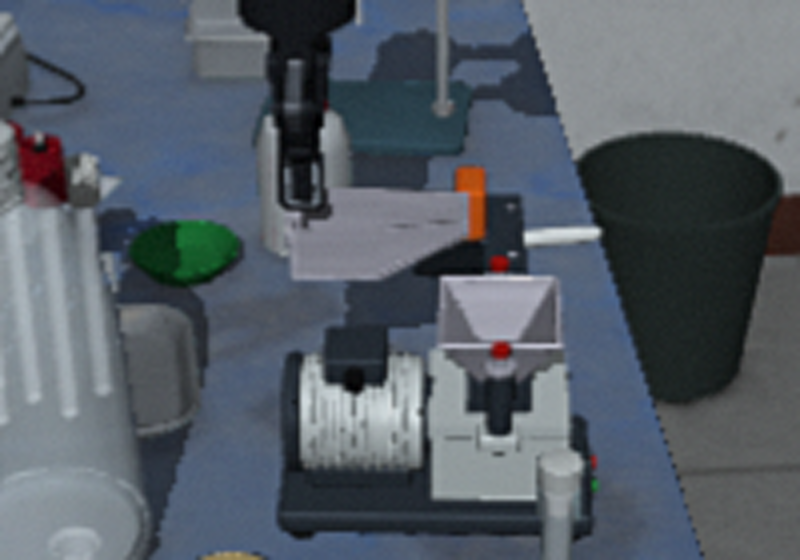

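Side view: the scoop is level and lined up over the hopper. Start tilting about the lip.

```bash
python3 - <<'E'
from h import *
for th,lz in ((6,.215),(12,.213),(18,.205),(22,.195),(24,.185),(26,.178)):
    p,R=pour(.018,lz,th); a,b=goal(p,R); print(th,a.round(1),b.round(3))
E
```

```text
6 [ 0.1  4.4 -3. ] [ 0.104  0.001 -0.   ]
12 [  0.1   7.9 -12.1] [ 0.209  0.001 -0.   ]
18 [  0.1  12.5 -14.8] [ 0.313  0.001 -0.   ]
22 [  0.1  16.2 -11.6] [ 0.383  0.001 -0.   ]
24 [ 0.1 18.2 -4.9] [ 0.418  0.001 -0.   ]
26 [ 0.1 20.4 -1.2] [ 0.453  0.001 -0.   ]
```

>>> send_rows:
  dr:
    - [0.05, 0, 0]
    - [0.1, 0, 0]
    - [0.15, 0, 0]
    - [0.209, 0, 0]
    - [0.26, 0, 0]
    - [0.313, 0, 0]
    - [0.35, 0, 0]
    - [0.383, 0, 0]
    - [0.418, 0, 0]
    - [0.44, 0, 0]
    - [0.44, 0, 0]
    - [0.44, 0, 0]
  linear:
    - [0, 2, -1.5]
    - [0, 4.4, -3]
    - [0, 6, -8]
    - [0, 8, -12]
    - [0, 10, -13.5]
    - [0, 12.5, -15]
    - [0, 14.5, -13]
    - [0, 16, -11.5]
    - [0, 18, -5]
    - [0, 20, -1.5]
    - [0, 20, -1.5]
    - [0, 20, -1.5]
  jaw: [5, 5, 5, 5, 5, 5, 5, 5, 5, 5, 5, 5]

```text
time_s: 7.8
tcp_pos: [0.5634, -0.0216, 0.2407]
ee_rot: [-2.702, 0.001, -1.673]
wrist_force: [0.1, 0.5, -1.3]
finger_gap: 0.0133
```

```bash
python3 - <<'E'
from h import *
im=viewer.get_image("side"); crop(im,230,100,430,240,4,"pics/side7.png")
lip=tool()[0]+tool()[1].apply(LIP); print(lip, ((proj(cam("side"),lip)-[230,100])*4).round())
for th,lz in ((30,.172),(34,.168),(38,.166),(42,.166),(46,.166),(50,.168)):
    p,R=pour(.018,lz,th); a,b=goal(p,R); print(th,a.round(1),b.round(3))
E
```

```text
[ 0.47196483 -0.01252883  0.17983523] [471. 275.]
30 [ 0.7  4.8 -1.9] [0.083 0.001 0.001]
34 [ 0.7  8.5 -5.7] [0.153 0.001 0.001]
38 [  0.7  11.9 -11.2] [0.223 0.001 0.   ]
42 [  0.7  15.  -18.4] [0.293 0.001 0.   ]
46 [  0.7  18.5 -25.3] [0.362 0.001 0.   ]
50 [  0.7  21.7 -33.7] [0.432 0.001 0.   ]
```

View pics/side7.png

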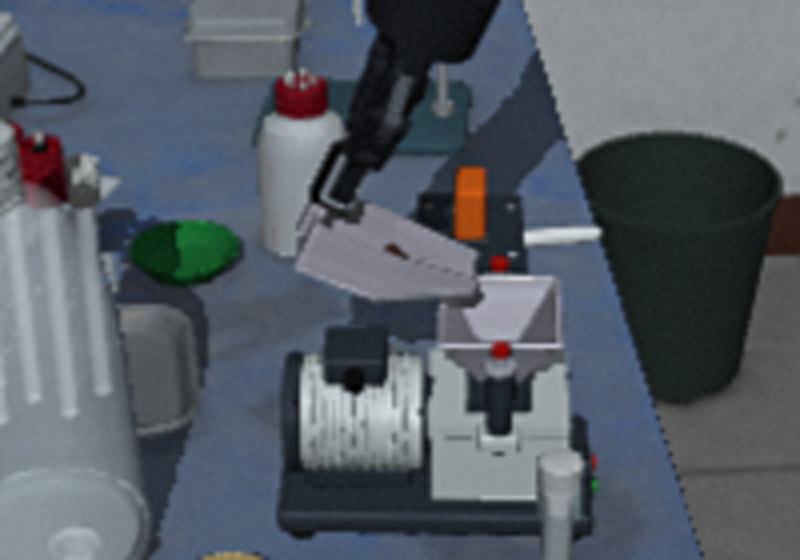

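Side7: lip at about (473,285), above the hopper mouth. Continue tilting.

>>> send_rows:
  dr:
    - [0.04, 0, 0]
    - [0.083, 0, 0]
    - [0.12, 0, 0]
    - [0.153, 0, 0]
    - [0.19, 0, 0]
    - [0.223, 0, 0]
    - [0.26, 0, 0]
    - [0.293, 0, 0]
    - [0.33, 0, 0]
    - [0.362, 0, 0]
    - [0.362, 0, 0]
    - [0.362, 0, 0]
  linear:
    - [0.7, 2.5, -1]
    - [0.7, 5, -2]
    - [0.7, 7, -4]
    - [0.7, 8.5, -5.7]
    - [0.7, 10, -8.5]
    - [0.7, 12, -11]
    - [0.7, 13.5, -15]
    - [0.7, 15, -18.5]
    - [0.7, 17, -22]
    - [0.7, 18.5, -25]
    - [0.7, 18.5, -25]
    - [0.7, 18.5, -25]
  jaw: [5, 5, 5, 5, 5, 5, 5, 5, 5, 5, 5, 5]

```text
time_s: 8.85
tcp_pos: [0.537, -0.0198, 0.2567]
ee_rot: [-2.339, 0.001, -1.673]
wrist_force: [0.1, -0.1, -2.2]
finger_gap: 0.0135
```

```bash
python3 - <<'E'
from h import *
im=viewer.get_image("side"); crop(im,230,100,430,240,4,"pics/side8.png")
im=viewer.get_image("wrist"); cv2.imwrite("pics/w8.png",im[:,:,::-1])
p,R=pour(.018,.168,52); print(goal(p,R))
E
```

```text
(array([ -0.03097977,   1.76960444, -12.92001976]), array([0.10488008, 0.00120128, 0.00048657]))
```

View pics/side8.png

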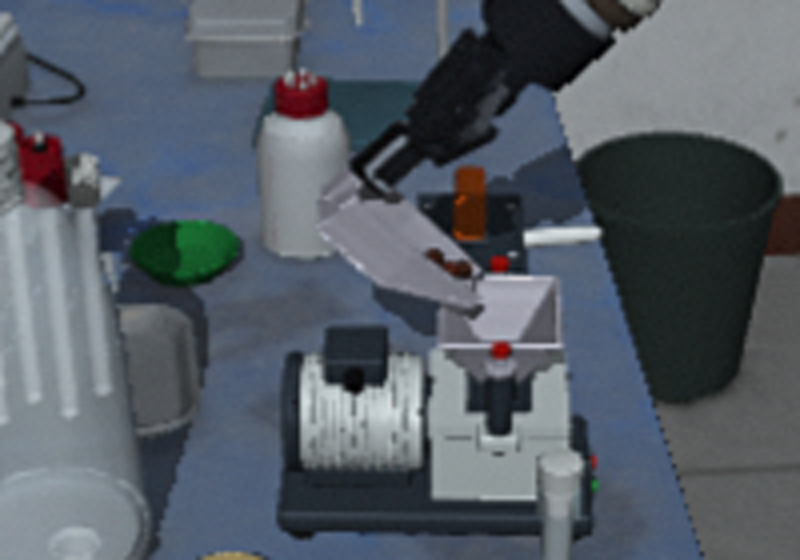

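View pics/w8.png

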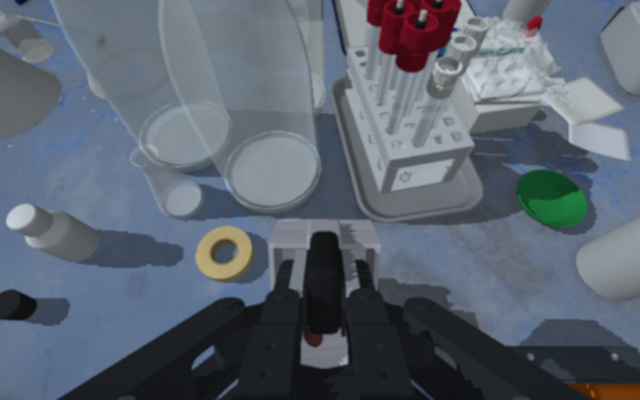

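Pellets are sliding down the chute (side 440–465, 265). A bit more tilt, then wait.

>>> send_rows:
  dr:
    - [0, 0, 0]
    - [0, 0, 0]
    - [0.03, 0, 0]
    - [0.06, 0, 0]
    - [0.09, 0, 0]
    - [0.105, 0, 0]
    - [0.105, 0, 0]
    - [0.105, 0, 0]
    - [0.105, 0, 0]
    - [0.105, 0, 0]
  linear:
    - [0, 0, 0]
    - [0, 0, 0]
    - [0, 0.5, -4]
    - [0, 1, -8]
    - [0, 1.5, -11]
    - [0, 1.8, -13]
    - [0, 1.8, -13]
    - [0, 1.8, -13]
    - [0, 1.8, -13]
    - [0, 1.8, -13]
  jaw: [5, 5, 5, 5, 5, 5, 5, 5, 5, 5]

```text
time_s: 9.78
tcp_pos: [0.5271, -0.019, 0.2651]
ee_rot: [-2.234, 0.0, -1.672]
wrist_force: [0.4, 0.4, -1.6]
finger_gap: 0.0131
```

```bash
python3 - <<'E'
from h import *
im=viewer.get_image("side"); crop(im,230,100,430,240,4,"pics/side9.png")
im=viewer.get_image("wrist"); crop(im,240,200,400,400,3,"pics/w9.png")
E
```

```text
(no output)
```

View pics/side9.png

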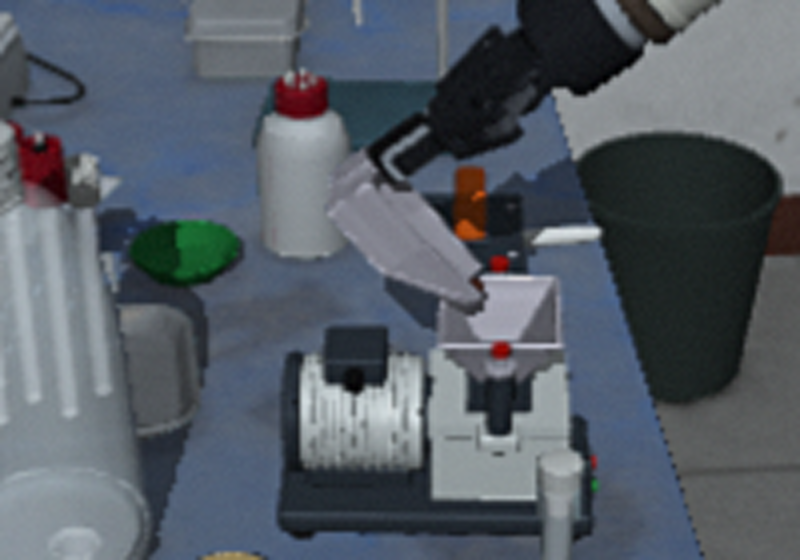

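View pics/w9.png

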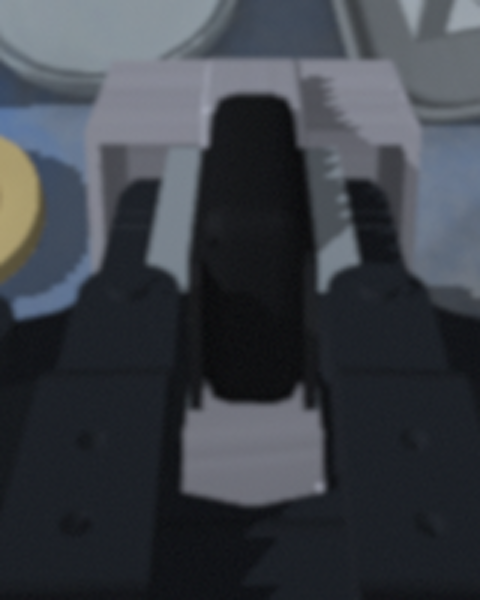

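Nearly empty; a brown spot at the lip (side 481,283) may be the last pellet. Wait, tilt a little further and jog gently.

>>> send_rows:
  dr:
    - [0.04, 0, 0]
    - [0.07, 0, 0]
    - [0.07, 0, 0.02]
    - [0.07, 0, -0.02]
    - [0.07, 0, 0.02]
    - [0.07, 0, -0.02]
    - [0.07, 0, 0]
    - [0.07, 0, 0]
    - [0.07, 0, 0]
    - [0.07, 0, 0]
  linear:
    - [0, 0.7, -4.5]
    - [0, 1, -8]
    - [0, 3, -8]
    - [0, -1, -8]
    - [0, 3, -8]
    - [0, -1, -8]
    - [0, 1, -8]
    - [0, 1, -8]
    - [0, 1, -8]
    - [0, 1, -8]
  jaw: [5, 5, 5, 5, 5, 5, 5, 5, 5, 5]

```text
time_s: 10.72
tcp_pos: [0.5201, -0.0182, 0.2689]
ee_rot: [-2.164, 0.001, -1.673]
wrist_force: [-0.2, -0.5, -1.1]
finger_gap: 0.0132
```

```bash
python3 - <<'E'
from h import *
im=viewer.get_image("side"); crop(im,230,100,430,240,4,"pics/side10.png")
for th,lz in ((46,.175),(36,.19),(24,.21),(12,.225),(0,.23)):
    p,R=pour(.03,lz,th); a,b=goal(p,R); print(th,a.round(1),b.round(3))
E
```

```text
46 [  0.  -13.   25.7] [-0.174  0.001  0.   ]
36 [  0.  -23.2  36.6] [-0.349  0.001  0.   ]
24 [  0.  -32.8  47.5] [-0.558  0.001  0.   ]
12 [  0.1 -33.7  59.3] [-0.768  0.001  0.   ]
0 [  0.1 -22.4  73.9] [-0.977  0.001  0.001]
```

View pics/side10.png

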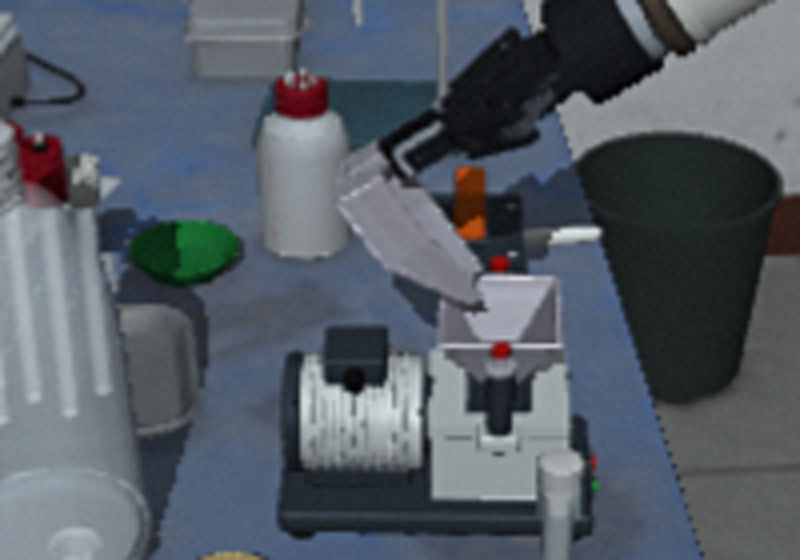

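The chute looks empty. Level the scoop while rising.

>>> send_rows:
  dr:
    - [-0.09, 0, 0]
    - [-0.174, 0, 0]
    - [-0.26, 0, 0]
    - [-0.349, 0, 0]
    - [-0.45, 0, 0]
    - [-0.558, 0, 0]
    - [-0.66, 0, 0]
    - [-0.768, 0, 0]
    - [-0.87, 0, 0]
    - [-0.977, 0, 0]
    - [-0.977, 0, 0]
    - [-0.977, 0, 0]
  linear:
    - [0, -6, 12]
    - [0, -13, 25]
    - [0, -18, 31]
    - [0, -23, 37]
    - [0, -28, 42]
    - [0, -33, 47]
    - [0, -33.5, 53]
    - [0, -34, 59]
    - [0, -28, 67]
    - [0, -22, 74]
    - [0, -22, 74]
    - [0, -22, 74]
  jaw: [5, 5, 5, 5, 5, 5, 5, 5, 5, 5, 5, 5]

```text
time_s: 11.77
tcp_pos: [0.5939, -0.0257, 0.2435]
ee_rot: [3.14, 0.002, -1.673]
wrist_force: [0.2, 0.5, -1.3]
finger_gap: 0.0131
```

```bash
python3 - <<'E'
from h import *
im=viewer.get_image("wrist"); cv2.imwrite("pics/w11.png",im[:,:,::-1])
im=viewer.get_image("top"); crop(im,230,150,430,290,4,"pics/top11.png")
print(goal((.647,.1897,.25),Ro.from_euler('xyz',[np.pi,0,-1.286])))
E
```

```text
(array([-219.62001128,  -31.42073458,   -3.25351865]), array([-3.02168367e-03,  2.57938515e-04, -3.86741977e-01]))
```

View pics/w11.png

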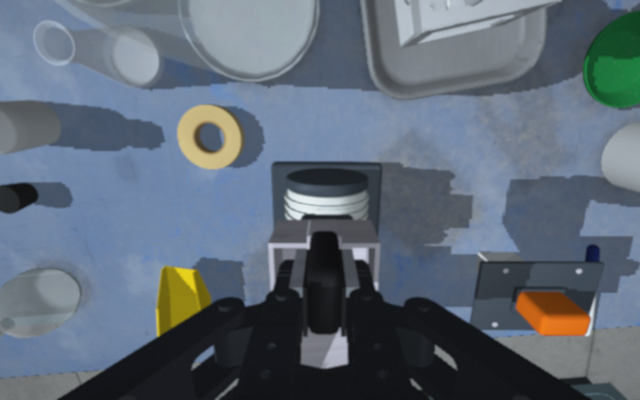

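View pics/top11.png

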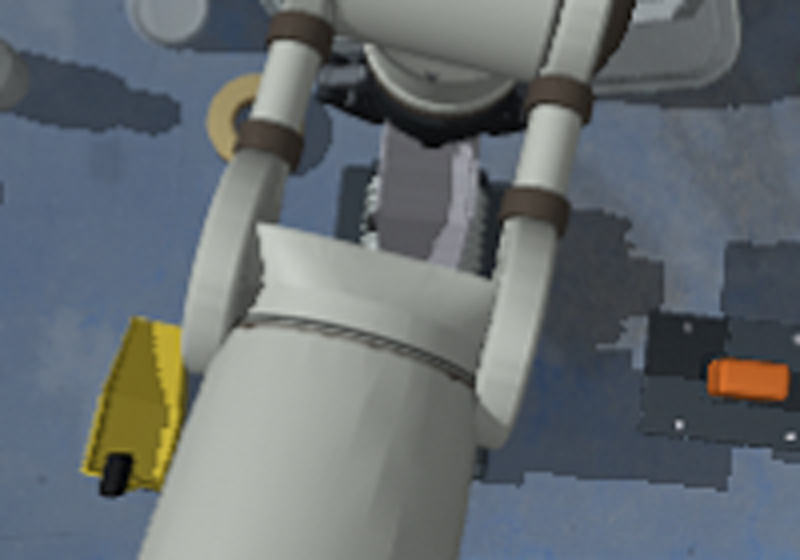

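The top view shows an empty pan. Carry the scoop back.

>>> send_rows:
  dr:
    - [0, 0, -0.05]
    - [0, 0, -0.1]
    - [0, 0, -0.16]
    - [0, 0, -0.22]
    - [0, 0, -0.28]
    - [0, 0, -0.34]
    - [0, 0, -0.387]
    - [0, 0, -0.387]
    - [0, 0, -0.387]
    - [0, 0, -0.387]
    - [0, 0, -0.387]
  linear:
    - [-20, -3, 0]
    - [-50, -7, 0]
    - [-85, -12, 0]
    - [-120, -17, 0]
    - [-155, -22, 0]
    - [-185, -27, 0]
    - [-210, -30, 0]
    - [-220, -31, 0]
    - [-220, -31, 0]
    - [-220, -31, 0]
    - [-220, -31, 0]
  jaw: [5, 5, 5, 5, 5, 5, 5, 5, 5, 5, 5]

```text
time_s: 12.78
tcp_pos: [0.6465, 0.1887, 0.2477]
ee_rot: [-3.137, -0.001, -1.288]
wrist_force: [0.2, -0.4, -1.3]
finger_gap: 0.013
```

```bash
python3 - <<'E'
from h import *
for z in (.08,.046): print(goal((.647,.1897,z),Ro.from_euler('xyz',[np.pi,0,-1.286])))
im=viewer.get_image("top"); crop(im,300,200,370,270,8,"pics/top12.png")
im=viewer.get_image("top"); cv2.imwrite("pics/top12f.png",im[:,:,::-1])
E
```

```text
(array([-1.05828087e+00, -6.18585040e-02,  1.67730677e+02]), array([-0.00426742, -0.00122621, -0.00154187]))
(array([-1.09985989e+00,  8.32653586e-02,  2.01730342e+02]), array([-0.00426742, -0.00122621, -0.00154187]))
```

View pics/top12.png

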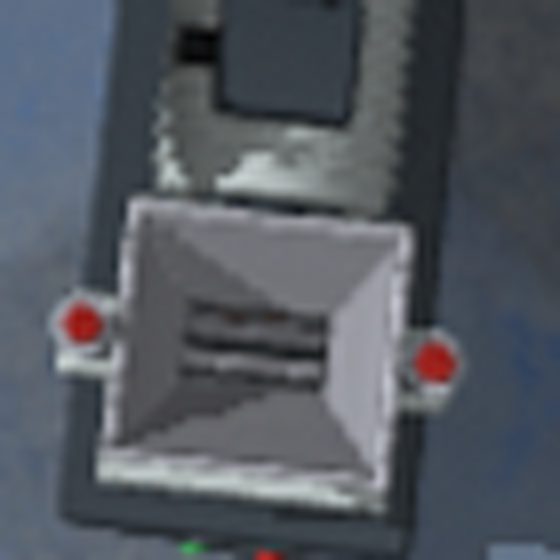

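Hopper is clear (no pellets on the slopes; a brown hint inside the slot at (250,312)). Lower the scoop to its old place.

>>> send_rows:
  dr:
    - [-0.004, -0.001, 0]
    - [-0.004, -0.001, 0]
    - [-0.004, -0.001, 0]
    - [-0.004, -0.001, 0]
    - [-0.004, -0.001, 0]
    - [-0.004, -0.001, 0]
    - [-0.004, -0.001, 0]
    - [-0.004, -0.001, 0]
    - [-0.004, -0.001, 0]
    - [-0.004, -0.001, 0]
  linear:
    - [-1, 0, 25]
    - [-1, 0, 55]
    - [-1, 0, 85]
    - [-1, 0, 115]
    - [-1, 0, 140]
    - [-1, 0, 160]
    - [-1, 0, 175]
    - [-1, 0, 185]
    - [-1, 0, 190]
    - [-1, 0, 190]
  jaw: [5, 5, 5, 5, 5, 5, 5, 5, 5, 5]

```text
time_s: 13.72
tcp_pos: [0.6468, 0.1891, 0.0567]
ee_rot: [3.14, 0.0, -1.289]
wrist_force: [0.1, 0.1, -1.0]
finger_gap: 0.0136
```

```bash
python3 - <<'E'
from h import *
print(goal((.647,.1897,.046),Ro.from_euler('xyz',[np.pi,0,-1.286])))
im=viewer.get_image("side"); crop(im,230,160,430,300,4,"pics/side13.png")
E
```

```text
(array([-0.51092927, -0.36363935, 10.71769792]), array([ 0.00131847,  0.00032913, -0.00251171]))
```

View pics/side13.png

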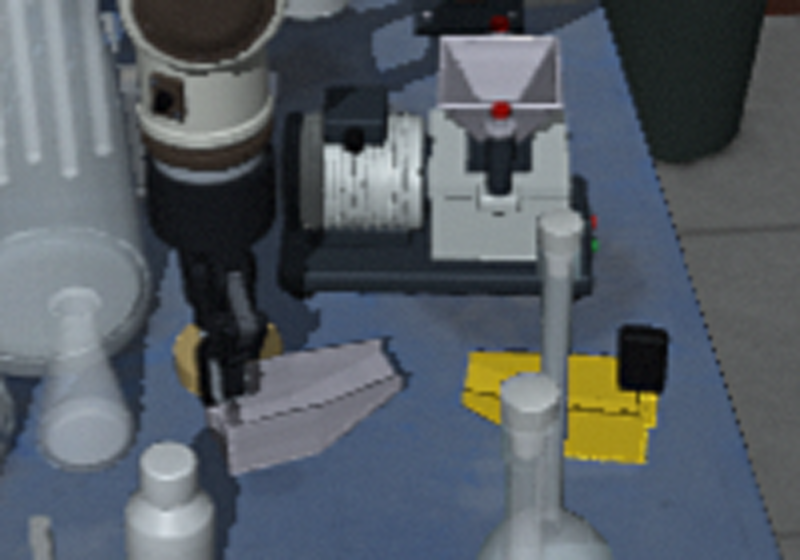

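>>> send_rows:
  dr:
    - [0, 0, 0]
    - [0, 0, 0]
    - [0, 0, 0]
    - [0, 0, 0]
    - [0, 0, 0]
    - [0, 0, 0]
    - [0, 0, 0]
    - [0, 0, 0]
  linear:
    - [0, 0, 3]
    - [0, 0, 5]
    - [0, 0, 7]
    - [0, 0, 8.5]
    - [0, 0, 10]
    - [0, 0, 11]
    - [0, 0, 11.5]
    - [0, 0, 11.5]
  jaw: [5, 5, 5, 5, 5, 5, 5, 5]

```text
time_s: 14.43
tcp_pos: [0.6474, 0.1894, 0.0462]
ee_rot: [-3.141, 0.0, -1.288]
wrist_force: [-0.8, -0.2, -1.5]
finger_gap: 0.0133
```

>>> send_rows:
  dr:
    - [0, 0, 0]
    - [0, 0, 0]
    - [0, 0, 0]
    - [0, 0, 0]
    - [0, 0, 0]
    - [0, 0, 0]
    - [0, 0, 0]
    - [0, 0, 0]
  linear:
    - [0, 0, 0]
    - [0, 0, 0]
    - [0, 0, 0]
    - [0, 0, 0]
    - [0, 0, 0]
    - [0, 0, 0]
    - [0, 0, 0]
    - [0, 0, 0]
  jaw: [14, 17, 20, 25, 35, 50, 50, 50]

```text
time_s: 15.1
tcp_pos: [0.6474, 0.1893, 0.0463]
ee_rot: [-3.141, 0.0, -1.288]
wrist_force: [0.7, -0.2, 0.6]
finger_gap: 0.0503
```

```bash
python3 - <<'E'
from h import *
im=viewer.get_image("side"); crop(im,230,160,430,300,4,"pics/side14.png")
im=viewer.get_image("wrist"); cv2.imwrite("pics/w14.png",im[:,:,::-1])
E
```

```text
(no output)
```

View pics/side14.png

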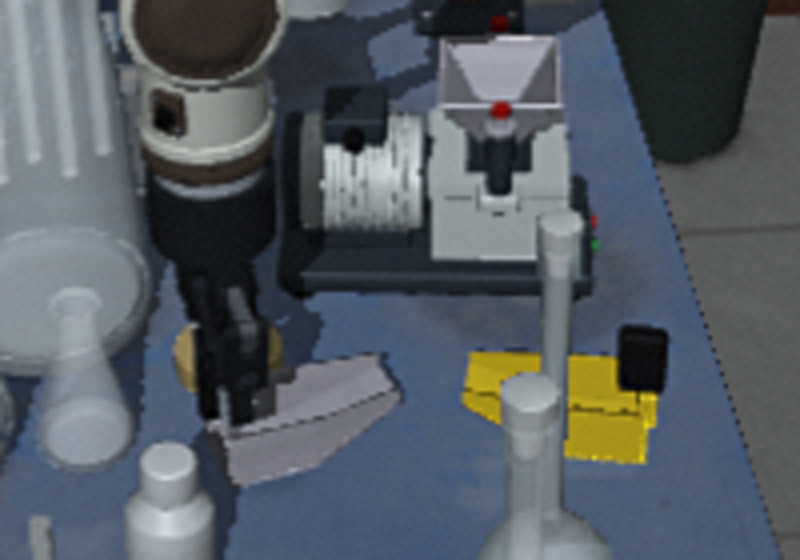

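View pics/w14.png

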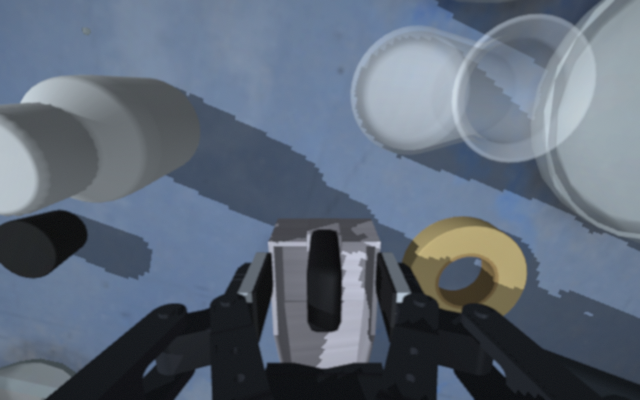

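Scoop stands upright and empty, let go. Rise, then look at mill and plunger.

>>> send_rows:
  dr:
    - [0, 0, 0]
    - [0, 0, 0]
    - [0, 0, 0]
    - [0, 0, 0]
    - [0, 0, 0]
    - [0, 0, 0]
    - [0, 0, 0]
    - [0, 0, 0]
    - [0, 0, 0]
    - [0, 0, 0]
  linear:
    - [0, 0, 0]
    - [0, 0, 0]
    - [0, 0, -15]
    - [0, 0, -40]
    - [0, 0, -75]
    - [0, 0, -110]
    - [0, 0, -150]
    - [0, 0, -190]
    - [0, 0, -230]
    - [0, 0, -250]
  jaw: [50, 50, 50, 50, 50, 50, 70, 80, 80, 80]

```text
time_s: 16.03
tcp_pos: [0.6489, 0.1895, 0.3047]
ee_rot: [-3.132, -0.002, -1.288]
wrist_force: [0.5, 1.0, 0.4]
finger_gap: 0.08
```

```bash
python3 - <<'E'
from h import *
print(goal((.47,-.12,.31),Ro.from_euler('xyz',[np.pi,0,MY-np.pi/2])))
E
```

```text
(array([247.3833871 , 258.06606291,  -7.48560453]), array([-1.02631806e-02,  2.96991405e-04,  3.85617208e-01]))
```

>>> send_rows:
  dr:
    - [-0.01, 0, 0.08]
    - [-0.01, 0, 0.16]
    - [-0.01, 0, 0.24]
    - [-0.01, 0, 0.32]
    - [-0.01, 0, 0.386]
    - [-0.01, 0, 0.386]
    - [-0.01, 0, 0.386]
    - [-0.01, 0, 0.386]
    - [-0.01, 0, 0.386]
    - [-0.01, 0, 0.386]
    - [-0.01, 0, 0.386]
    - [-0.01, 0, 0.386]
  linear:
    - [20, 21, -1]
    - [47, 49, -2]
    - [75, 78, -3]
    - [103, 107, -4]
    - [131, 136, -5]
    - [159, 165, -6]
    - [187, 194, -7]
    - [210, 219, -7]
    - [230, 240, -7]
    - [247, 258, -7]
    - [247, 258, -7]
    - [247, 258, -7]
  jaw: [80, 80, 80, 80, 80, 80, 80, 80, 80, 80, 80, 80]

```text
time_s: 17.03
tcp_pos: [0.4696, -0.1203, 0.3107]
ee_rot: [-3.14, -0.0, -1.677]
wrist_force: [0.7, 0.7, 0.2]
finger_gap: 0.0797
```

>>> send_rows:
  dr:
    - [0, 0, 0]
    - [0, 0, 0]
    - [0, 0, 0]
  linear:
    - [0, 0, 0]
    - [0, 0, 0]
    - [0, 0, 0]
  jaw: [80, 80, 80]

```text
time_s: 17.28
tcp_pos: [0.4701, -0.1195, 0.311]
ee_rot: [-3.139, 0.0, -1.675]
wrist_force: [-1.0, -0.5, 0.1]
finger_gap: 0.0801
```

```bash
python3 - <<'E'
from h import *
W=cam("wrist"); im=viewer.get_image("wrist"); np.save("pics/w15cam.npy",np.array(W,dtype=object),allow_pickle=True)
cv2.imwrite("pics/w15.png",im[:,:,::-1]); print(tool()[0],manip.get_state()["ee_rot"])
crop(im,180,100,340,290,3.1,"pics/w15a.png"); crop(im,340,100,520,290,3.1,"pics/w15b.png")
E
```

```text
[ 0.47001605 -0.11953651  0.31089338] [-3.13950064e+00  6.18024753e-05 -1.67511144e+00]
```

View pics/w15.png

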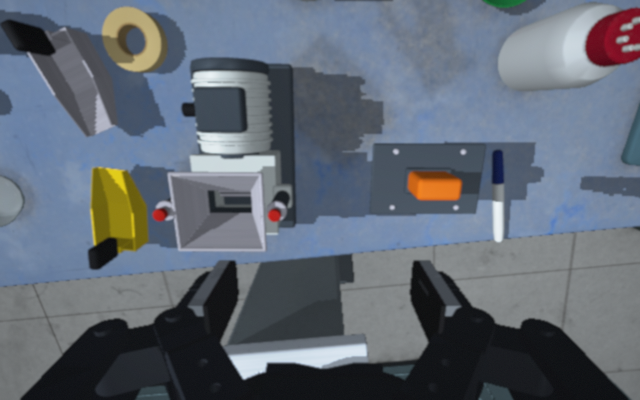

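View pics/w15a.png

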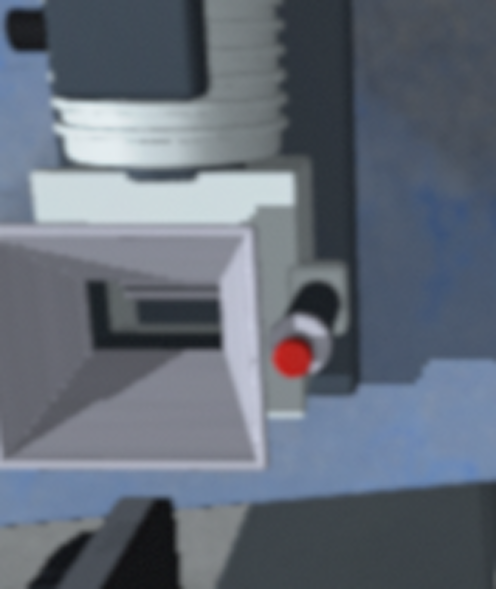

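View pics/w15b.png

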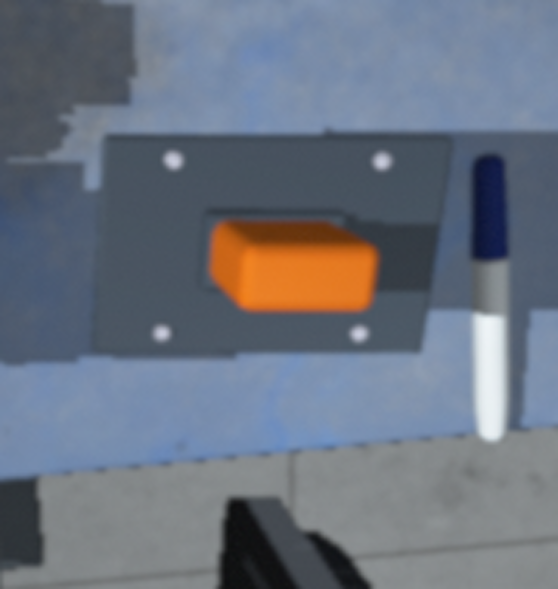

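w15 shows the mill rim (171–270, 172–250), post tips at (160,214) and (274,215), and the plunger with orange grip (435,186), lid corners and four bolts. Measuring from these.

```bash
python3 - <<'E'
from h import *
W=tuple(np.load("pics/w15cam.npy",allow_pickle=True))
im=cv2.imread("pics/w15.png"); h=cv2.cvtColor(im,cv2.COLOR_BGR2HSV)
m=((((h[...,0]<5)|(h[...,0]>175))&(h[...,1]>170)&(h[...,2]>90))*255).astype(np.uint8); m[:, 320:]=0; m[:190]=0; m[240:]=0
n,l,st,c=cv2.connectedComponentsWithStats(m); P=[]
for i in range(1,n):
    if st[i][4]>20: P.append(onz(W,c[i],.158)); print(c[i],st[i],P[-1])
d=P[0]-P[1]; d=d if d[1]>0 else -d; print("slot",(P[0]+P[1])/2,"yaw",np.arctan2(-d[0],d[1]),"len",np.linalg.norm(d))
# rim outer right edge corners (crop a)
a=lambda x,y:(180+x/3.1,100+y/3.1); b=lambda x,y:(340+x/3.1,100+y/3.1)
m2=cv2.inRange(h,(0,0,0),(180,80,255))
for q in [(252,228),(262,466),(5,465)]: print("rim",onz(W,a(*q),.152))
cs=[onz(W,p,.152) for p in [(170,173),(262,173.7),(265,250),(178,250)]]; print(np.round(cs,4), np.mean(cs,0))
bo=[onz(W,b(*q),.0895) for q in [(173,160),(382,160),(360,333),(162,332)]]; print(np.round(bo,4)); print("plunger xy",np.mean(bo,0))
e=bo[0]-bo[1]+bo[3]-bo[2]; print("yaw",np.arctan2(-e[0],e[1])); e=bo[0]-bo[3]+bo[1]-bo[2]; print("yaw",np.arctan2(e[1],e[0]))
li=[onz(W,b(*q),.089) for q in [(104,134),(453,136),(421,352),(93,356)]]; print(np.round(li,4),np.mean(li,0))
to=[onz(W,b(*q),.136) for q in [(243,310),(375,308),(245,245),(378,258)]]; print(np.round(to,4))
E
```

```text
[159.11111111 214.75925926] [153 210  13  11 108] [0.46000032 0.04341986 0.158     ]
[274.07070707 214.85858586] [269 210  11  11  99] [ 0.44827397 -0.06792945  0.158     ]
slot [ 0.45413715 -0.0122548   0.158     ] yaw -0.10492464282478106 len 0.1119650610086779
rim [ 0.48884987 -0.06085215  0.152     ]
rim [ 0.40912876 -0.05116129  0.152     ]
rim [0.41832735 0.03365093 0.152     ]
[[ 0.4984  0.0257  0.152 ]
 [ 0.4886 -0.0615  0.152 ]
 [ 0.4094 -0.0517  0.152 ]
 [ 0.4187  0.0374  0.152 ]] [ 0.4538078  -0.01253086  0.152     ]
[[ 0.4863 -0.2022  0.0895]
 [ 0.4784 -0.2779  0.0895]
 [ 0.4126 -0.2711  0.0895]
 [ 0.4209 -0.1955  0.0895]]
plunger xy [ 0.44952844 -0.23668326  0.0895    ]
yaw -0.10667616916082077
yaw -0.10247114601165933
[[ 0.4982 -0.1778  0.089 ]
 [ 0.4843 -0.3035  0.089 ]
 [ 0.4022 -0.2949  0.089 ]
 [ 0.4137 -0.1686  0.089 ]] [ 0.4496022  -0.23621994  0.089     ]
[[ 0.4416 -0.2139  0.136 ]
 [ 0.4378 -0.2575  0.136 ]
 [ 0.4637 -0.2149  0.136 ]
 [ 0.4549 -0.2581  0.136 ]]
```

```bash
sed -i 's/^SLOT=.*/SLOT=np.array([.454,-.0122,.112]); MY=-.105/' h.py; python3 - <<'E'
from h import *
for z in (.17,.101): print(goal((.4495,-.2365,z),Ro.from_euler('xyz',[np.pi,0,-.106-np.pi/2])))
E
```

```text
(array([118.47265323,   8.52030545, 140.86854449]), array([-2.09196221e-03,  6.35648448e-05,  1.68482404e-03]))
(array([118.4769176 ,   8.66465436, 209.86839337]), array([-2.09196221e-03,  6.35648448e-05,  1.68482404e-03]))
```

>>> send_rows:
  dr:
    - [-0.002, 0, 0.002]
    - [-0.002, 0, 0.002]
    - [-0.002, 0, 0.002]
    - [-0.002, 0, 0.002]
    - [-0.002, 0, 0.002]
    - [-0.002, 0, 0.002]
    - [-0.002, 0, 0.002]
    - [-0.002, 0, 0.002]
    - [-0.002, 0, 0.002]
    - [-0.002, 0, 0.002]
    - [-0.002, 0, 0.002]
  linear:
    - [30, 2, 10]
    - [65, 4, 20]
    - [95, 6, 35]
    - [112, 8, 55]
    - [118.5, 8.6, 80]
    - [118.5, 8.6, 105]
    - [118.5, 8.6, 125]
    - [118.5, 8.6, 138]
    - [118.5, 8.6, 141]
    - [118.5, 8.6, 141]
    - [118.5, 8.6, 141]
  jaw: [80, 80, 80, 80, 80, 80, 80, 80, 80, 80, 80]

```text
time_s: 18.25
tcp_pos: [0.4501, -0.2365, 0.1707]
ee_rot: [-3.141, -0.001, -1.676]
wrist_force: [0.2, -0.1, 0.6]
finger_gap: 0.0801
```

```bash
python3 - <<'E'
from h import *
print(goal((.4495,-.2365,.101),Ro.from_euler('xyz',[np.pi,0,-.106-np.pi/2])))
W=cam("wrist"); im=viewer.get_image("wrist"); cv2.imwrite("pics/w16.png",im[:,:,::-1]); np.save("pics/w16cam.npy",np.array(W,dtype=object),allow_pickle=True)
E
```

```text
(array([-2.17534275e-02,  6.49151558e-01,  6.97120552e+01]), array([-0.00104551, -0.0005799 ,  0.00045146]))
```

View pics/w16.png

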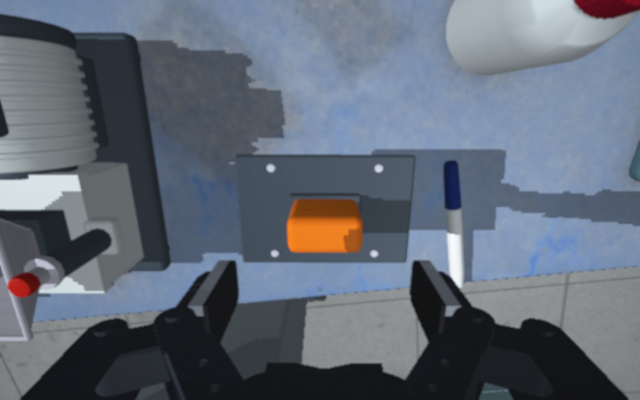

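w16: fingers straddle the orange grip (325,226) symmetrically; the pen and mill are clear. Descend and grip.

>>> send_rows:
  dr:
    - [0, 0, 0]
    - [0, 0, 0]
    - [0, 0, 0]
    - [0, 0, 0]
    - [0, 0, 0]
    - [0, 0, 0]
    - [0, 0, 0]
    - [0, 0, 0]
  linear:
    - [0, 0.6, 20]
    - [0, 0.6, 40]
    - [0, 0.6, 56]
    - [0, 0.6, 66]
    - [0, 0.6, 70]
    - [0, 0.6, 70]
    - [0, 0.6, 70]
    - [0, 0.6, 70]
  jaw: [80, 80, 80, 80, 80, 80, 80, 80]

```text
time_s: 18.97
tcp_pos: [0.4507, -0.2376, 0.1026]
ee_rot: [-3.138, -0.003, -1.676]
wrist_force: [-0.3, -0.3, 0.5]
finger_gap: 0.0798
```

>>> send_rows:
  dr:
    - [0, 0, 0]
    - [0, 0, 0]
    - [0, 0, 0]
    - [0, 0, 0]
    - [0, 0, 0]
    - [0, 0, 0]
    - [0, 0, 0]
    - [0, 0, 0]
  linear:
    - [0, 0, 0]
    - [0, 0, 0]
    - [0, 0, 0]
    - [0, 0, 0]
    - [0, 0, 0]
    - [0, 0, 0]
    - [0, 0, 0]
    - [0, 0, 0]
  jaw: [70, 60, 50, 40, 35, 35, 35, 35]

```text
time_s: 19.63
tcp_pos: [0.4511, -0.2378, 0.1033]
ee_rot: [-3.137, -0.003, -1.676]
wrist_force: [-0.2, 1.0, 4.8]
finger_gap: 0.045
```

```bash
python3 - <<'E'
from h import *
print(tool()[0],manip.get_state()["ee_rot"],manip.get_state()["joints"].round(2))
im=viewer.get_image("wrist"); cv2.imwrite("pics/w17.png",im[:,:,::-1])
E
```

```text
[ 0.45112719 -0.23777643  0.10328893] [-3.13658199e+00 -3.07437721e-03 -1.67645748e+00] [-0.72  0.13  1.9   0.    1.11  0.95]
```

View pics/w17.png

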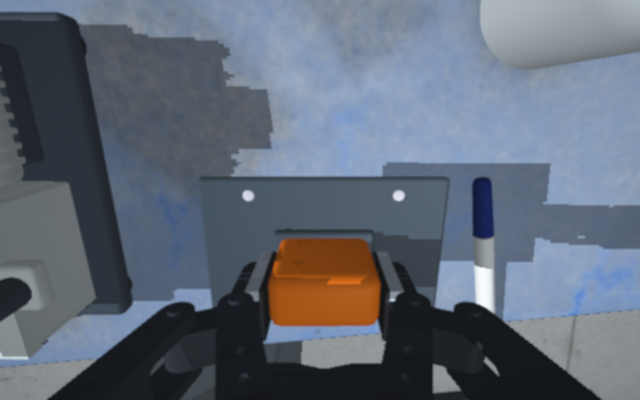

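```bash
python3 - <<'E'
from h import *
W=cam("wrist")
im=cv2.imread("pics/w17.png"); g=cv2.cvtColor(im,cv2.COLOR_BGR2GRAY)
pts=[]
for x in (248,399):
    r=g[186:206,x-10:x+10].astype(float); w=np.clip(r-150,0,None); ys,xs=np.mgrid[0:20,0:20]; pts.append((x-10+(w*xs).sum()/w.sum(),186+(w*ys).sum()/w.sum()))
print(pts)
b=[onz(W,p,.0895) for p in pts]; print(b)
d=b[0]-b[1]; yaw=np.arctan2(-d[0],d[1]); print("yaw",yaw,np.linalg.norm(d))
mid=(b[0]+b[1])/2; X=np.array([np.cos(yaw),np.sin(yaw),0]); c=mid-X*.0331; print("plunger c",c)
p0,R0=tool(); print("in tool",R0.inv().apply(c-p0))
E
```

```text
[(np.float64(247.52952380952382), np.float64(195.34857142857143)), (np.float64(398.31510548523204), np.float64(195.43021097046415))]
[array([ 0.48678214, -0.20240543,  0.0895    ]), array([ 0.47866073, -0.27811359,  0.0895    ])]
yaw -0.1068639007794118 0.07614252340064524
plunger c [ 0.44981025 -0.23672904  0.0895    ]
in tool [-0.00098403  0.00151443  0.01382051]
```

>>> send_rows:
  dr:
    - [0, 0, 0]
    - [0, 0, 0]
    - [0, 0, 0]
    - [0, 0, 0]
    - [0, 0, 0]
    - [0, 0, 0]
    - [0, 0, 0]
    - [0, 0, 0]
    - [0, 0, 0]
    - [0, 0, 0]
    - [0, 0, 0]
  linear:
    - [0, 0, -5]
    - [0, 0, -15]
    - [0, 0, -35]
    - [0, 0, -60]
    - [0, 0, -85]
    - [0, 0, -110]
    - [0, 0, -135]
    - [0, 0, -160]
    - [0, 0, -180]
    - [0, 0, -190]
    - [0, 0, -190]
  jaw: [35, 35, 35, 35, 35, 35, 35, 35, 35, 35, 35]

```text
time_s: 20.6
tcp_pos: [0.451, -0.2379, 0.2961]
ee_rot: [-3.133, -0.006, -1.676]
wrist_force: [0.8, 0.5, -2.4]
finger_gap: 0.0454
```

```bash
cat >> h.py <<'E'
OFF=np.array([-.0010,.0015,0])
def plg(footz,dx=0,dy=0,off=None):
    R=Ro.from_euler('xyz',[np.pi,0,MY+.001-np.pi/2]); o=OFF if off is None else off
    p=SLOT+Ro.from_euler('z',MY).apply([dx,dy,0]); p=p-R.apply(o); p[2]=footz+.1033; return p,R
E
python3 - <<'E'
from h import *
print(goal(*plg(.19)))
W=cam("wrist");im=viewer.get_image("wrist"); cv2.imwrite("pics/w18.png",im[:,:,::-1])
crop(viewer.get_image("side"),280,60,430,200,4,"pics/side18.png")
E
```

```text
(array([-223.74450222,   19.38160349,    1.29808073]), array([-0.00896821, -0.00605168, -0.0016594 ]))
```

View pics/w18.png

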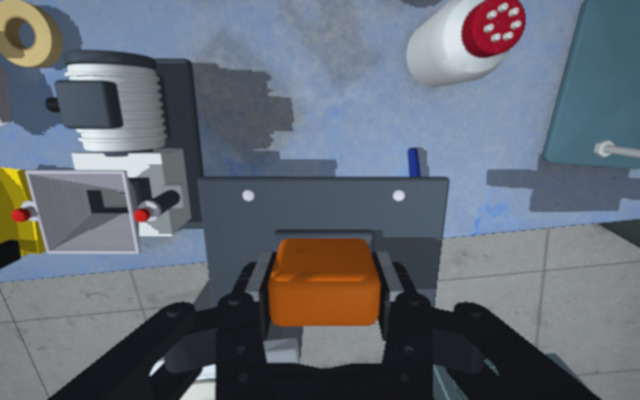

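View pics/side18.png

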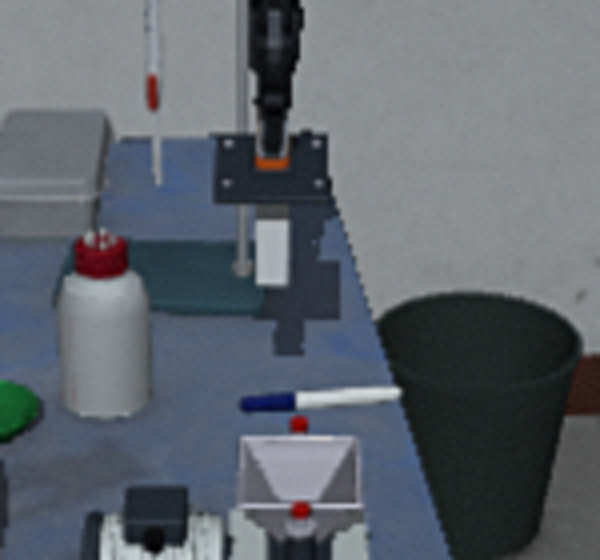

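w18/side18: plunger hangs straight, bolts at the same pixels as before lifting (no slip). Move over the slot.

```bash
sed -i "s/\[np.pi,0,MY+.001-np.pi\/2\]/[-3.1366,-.003,MY+.001-np.pi\/2]/" h.py; python3 - <<'E'
from h import *
print(goal(*plg(.19)))
E
```

```text
(array([-222.80610016,   18.08574279,   -1.54987141]), array([ 0.00111804,  0.00062712, -0.00166955]))
```

>>> send_rows:
  dr:
    - [-0.004, -0.003, -0.002]
    - [-0.004, -0.003, -0.002]
    - [-0.004, -0.003, -0.002]
    - [-0.004, -0.003, -0.002]
    - [-0.004, -0.003, -0.002]
    - [-0.004, -0.003, -0.002]
    - [-0.004, -0.003, -0.002]
    - [-0.004, -0.003, -0.002]
    - [-0.004, -0.003, -0.002]
    - [-0.004, -0.003, -0.002]
    - [-0.004, -0.003, -0.002]
    - [-0.004, -0.003, -0.002]
  linear:
    - [-12, 1, 0]
    - [-35, 3, 0]
    - [-65, 6, 0]
    - [-95, 9, 0]
    - [-125, 12, 0]
    - [-155, 15, 0]
    - [-182, 17, 0]
    - [-203, 18, 0]
    - [-216, 19, 0]
    - [-222, 19, 1]
    - [-223, 19, 1]
    - [-223, 19, 1]
  jaw: [35, 35, 35, 35, 35, 35, 35, 35, 35, 35, 35, 35]

```text
time_s: 21.7
tcp_pos: [0.454, -0.0129, 0.2897]
ee_rot: [3.139, 0.001, -1.674]
wrist_force: [0.1, -0.2, -2.6]
finger_gap: 0.0456
```

```bash
python3 - <<'E'
from h import *
print(goal(*plg(.165)))
im=viewer.get_image("wrist"); cv2.imwrite("pics/w19.png",im[:,:,::-1])
crop(viewer.get_image("side"),300,60,420,220,4,"pics/side19.png")
crop(viewer.get_image("top"),270,190,400,290,5,"pics/top19.png")
E
```

```text
(array([ 0.34939139, -1.51305559, 21.39772636]), array([0.00714467, 0.00365934, 0.00089574]))
```

View pics/w19.png

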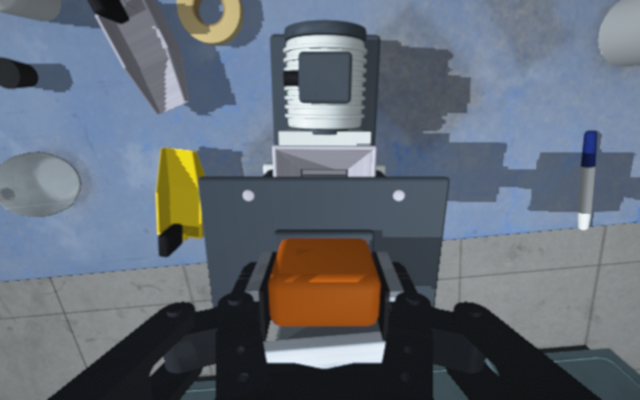

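View pics/side19.png

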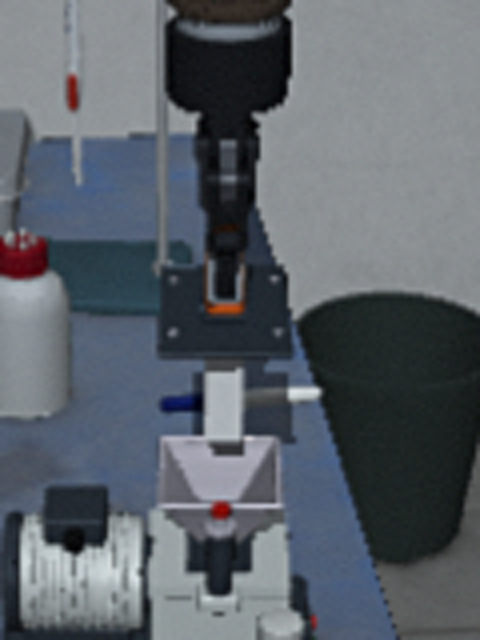

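View pics/top19.png

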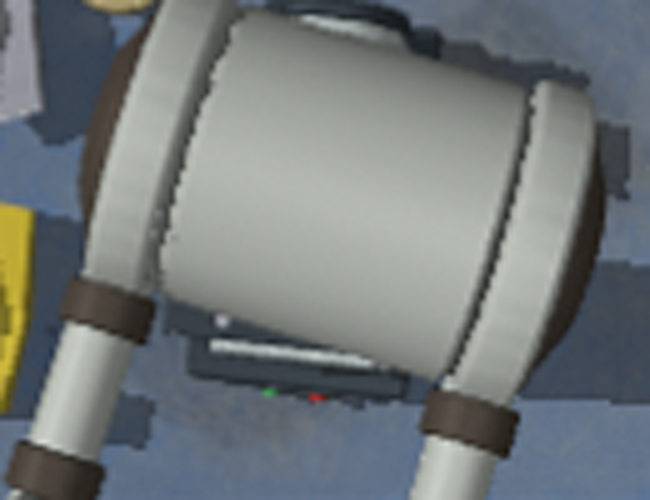

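```bash
python3 - <<'E'
from h import *
S=cam("side"); p0,R0=tool()
foot=p0+R0.apply(OFF+[0,0,.1033]); print("foot",foot, "slot",SLOT)
yv=Ro.from_euler('z',MY)
im=viewer.get_image("side")
# blade white columns at rows near foot
for r in (156,160,164):
    row=im[r,335:375].astype(int).sum(1); print(r,row.tolist())
for z in (0.215,.205,.195):
    for sx in (-.012,.012): print(z,sx,proj(S,np.array([foot[0],foot[1],z])+yv.apply([sx,.023,0])).round(2))
for y in (-.056,.056): print(proj(S,SLOT+yv.apply([0,y,.046])))
E
```

```text
foot [ 0.45293148 -0.01261667  0.18709954] slot [ 0.454  -0.0122  0.112 ]
156 [302, 304, 305, 306, 301, 302, 302, 302, 305, 294, 310, 307, 305, 201, 149, 189, 501, 543, 541, 539, 533, 529, 532, 541, 539, 352, 182, 154, 166, 165, 172, 177, 170, 168, 186, 187, 195, 348, 375, 376]
160 [308, 308, 308, 306, 259, 158, 117, 127, 136, 148, 140, 141, 137, 74, 30, 116, 496, 547, 531, 537, 531, 538, 534, 542, 545, 367, 221, 206, 200, 205, 196, 205, 206, 202, 191, 183, 198, 390, 398, 338]
164 [305, 303, 303, 296, 309, 311, 303, 302, 306, 309, 321, 319, 322, 211, 153, 190, 499, 545, 535, 531, 532, 532, 536, 542, 543, 355, 185, 161, 167, 172, 171, 178, 178, 172, 175, 168, 166, 199, 289, 307]
0.215 -0.012 [359.71 161.15]
0.215 0.012 [350.46 161.12]
0.205 -0.012 [359.62 164.5 ]
0.205 0.012 [350.41 164.45]
0.195 -0.012 [359.53 167.81]
0.195 0.012 [350.36 167.77]
[353.91787653 165.09455258]
[354.49108619 186.54667683]
```

Positions agree across both views to under a millimetre. Descend into the hopper, to just above the slot.

>>> send_rows:
  dr:
    - [0.007, 0.004, 0.001]
    - [0.007, 0.004, 0.001]
    - [0.007, 0.004, 0.001]
    - [0.007, 0.004, 0.001]
    - [0.007, 0.004, 0.001]
    - [0.007, 0.004, 0.001]
    - [0.007, 0.004, 0.001]
    - [0.007, 0.004, 0.001]
  linear:
    - [0.3, -1.5, 4]
    - [0.3, -1.5, 12]
    - [0.3, -1.5, 22]
    - [0.3, -1.5, 32]
    - [0.3, -1.5, 42]
    - [0.3, -1.5, 52]
    - [0.3, -1.5, 58]
    - [0.3, -1.5, 58]
  jaw: [35, 35, 35, 35, 35, 35, 35, 35]

```text
time_s: 22.57
tcp_pos: [0.4548, -0.0139, 0.2304]
ee_rot: [-3.139, -0.003, -1.677]
wrist_force: [-0.6, 0.3, -2.0]
finger_gap: 0.0452
```

```bash
python3 - <<'E'
from h import *
print(goal(*plg(.12)), goal(*plg(.09))[0])
im=viewer.get_image("wrist"); cv2.imwrite("pics/w20.png",im[:,:,::-1])
crop(viewer.get_image("side"),300,60,420,220,4,"pics/side20.png")
E
```

```text
(array([-0.63943575, -0.54403731,  7.06576503]), array([ 0.00216567,  0.00017126, -0.00197456])) [-0.72406601 -0.45905579 37.0655253 ]
```

View pics/w20.png

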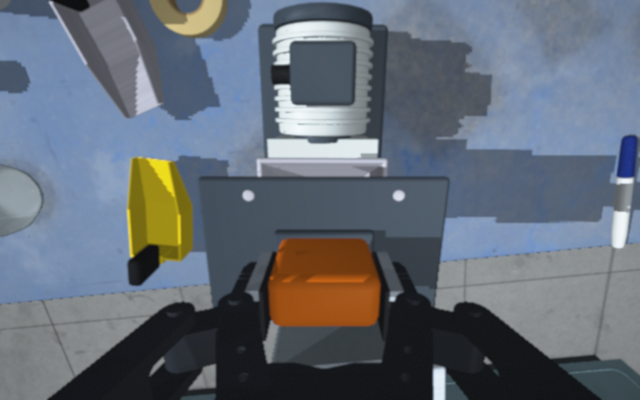

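View pics/side20.png

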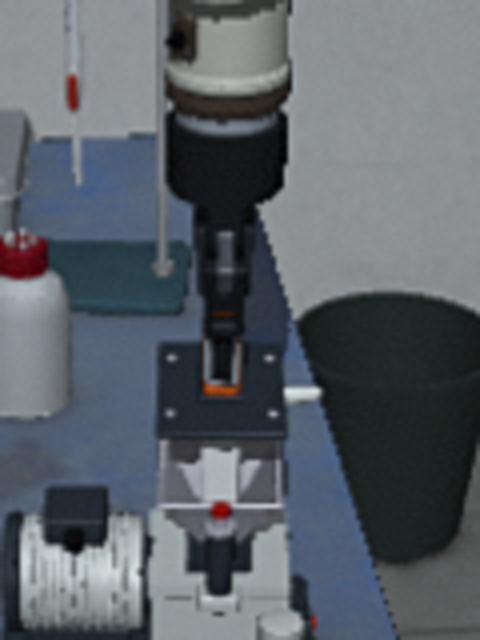

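>>> send_rows:
  dr:
    - [0.002, 0, -0.002]
    - [0.002, 0, -0.002]
    - [0.002, 0, -0.002]
    - [0.002, 0, -0.002]
    - [0.002, 0, -0.002]
    - [0.002, 0, -0.002]
    - [0.002, 0, -0.002]
    - [0.002, 0, -0.002]
    - [0.002, 0, -0.002]
  linear:
    - [-0.7, -0.5, 2]
    - [-0.7, -0.5, 5]
    - [-0.7, -0.5, 8]
    - [-0.7, -0.5, 11]
    - [-0.7, -0.5, 14]
    - [-0.7, -0.5, 17]
    - [-0.7, -0.5, 20]
    - [-0.7, -0.5, 22]
    - [-0.7, -0.5, 22]
  jaw: [35, 35, 35, 35, 35, 35, 35, 35, 35]

```text
time_s: 23.42
tcp_pos: [0.4559, -0.0136, 0.2095]
ee_rot: [-3.135, -0.003, -1.675]
wrist_force: [-2.2, 0.3, -3.0]
finger_gap: 0.0449
```

```bash
python3 - <<'E'
from h import *
s=manip.get_state(); print(s["wrist_force"],s["torque"],"footz",tool()[0][2]-.1033)
print(goal(*plg(.09)))
im=viewer.get_image("wrist"); cv2.imwrite("pics/w21.png",im[:,:,::-1])
E
```

```text
[-2.19579124  0.27532574 -3.01199104] [ 0.06408417  0.30882608 -0.06771151] footz 0.10623911561324617
(array([-0.19674234,  0.68167849, 16.23455137]), array([-1.37208939e-03, -2.54998078e-04, -2.08937616e-05]))
```

View pics/w21.png

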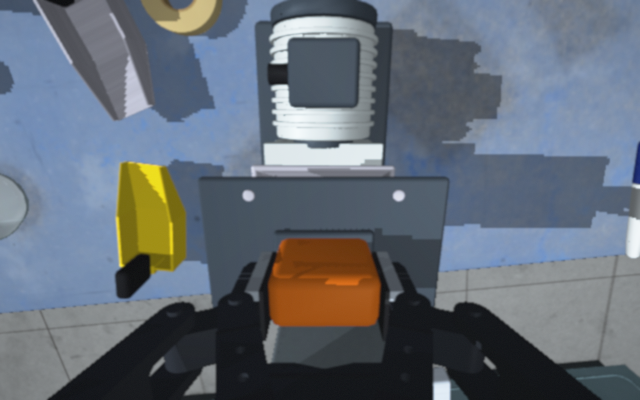

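Foot is ~6 mm inside the slot with only 2 N of side contact; correct 0.7 mm and continue.

>>> send_rows:
  dr:
    - [-0.001, 0, 0]
    - [-0.001, 0, 0]
    - [-0.001, 0, 0]
    - [-0.001, 0, 0]
    - [-0.001, 0, 0]
    - [-0.001, 0, 0]
    - [-0.001, 0, 0]
    - [-0.001, 0, 0]
    - [-0.001, 0, 0]
  linear:
    - [-0.2, 0.8, 2]
    - [-0.2, 0.8, 4]
    - [-0.2, 0.8, 7]
    - [-0.2, 0.8, 10]
    - [-0.2, 0.8, 13]
    - [-0.2, 0.8, 16]
    - [-0.2, 0.8, 19]
    - [-0.2, 0.8, 22]
    - [-0.2, 0.8, 22]
  jaw: [35, 35, 35, 35, 35, 35, 35, 35, 35]

```text
time_s: 24.22
tcp_pos: [0.455, -0.0132, 0.1869]
ee_rot: [-3.137, -0.003, -1.675]
wrist_force: [-0.3, 0.1, -2.0]
finger_gap: 0.0449
```

```bash
python3 - <<'E'
from h import *
s=manip.get_state(); print(s["wrist_force"],s["torque"],"footz",tool()[0][2]-.1033)
print(goal(*plg(.07)))
crop(viewer.get_image("side"),300,60,420,220,4,"pics/side22.png")
E
```

```text
[-0.25276718  0.125455   -2.00356221] [ 0.05681231  0.02841075 -0.02824612] footz 0.08362673847515864
(array([ 0.02737309, -0.37992623, 13.62863471]), array([7.06354017e-04, 1.27400102e-05, 5.00548843e-07]))
```

View pics/side22.png

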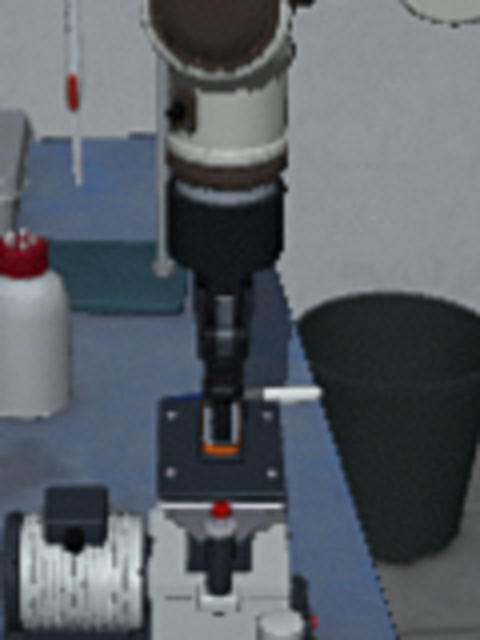

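>>> send_rows:
  dr:
    - [0, 0, 0]
    - [0, 0, 0]
    - [0, 0, 0]
    - [0, 0, 0]
    - [0, 0, 0]
    - [0, 0, 0]
    - [0, 0, 0]
    - [0, 0, 0]
  linear:
    - [0, -0.2, 3]
    - [0, -0.2, 6]
    - [0, -0.2, 8]
    - [0, -0.2, 10]
    - [0, -0.2, 12]
    - [0, -0.2, 13.5]
    - [0, -0.2, 14.5]
    - [0, -0.2, 14.5]
  jaw: [35, 35, 35, 35, 35, 35, 35, 35]

```text
time_s: 24.93
tcp_pos: [0.4555, -0.0133, 0.1731]
ee_rot: [-3.137, -0.003, -1.675]
wrist_force: [-3.4, 1.7, 4.6]
finger_gap: 0.0453
```

```bash
python3 - <<'E'
from h import *
s=manip.get_state(); print(s["wrist_force"],s["torque"],"footz",tool()[0][2]-.1033)
print(goal(*plg(.0685)))
crop(viewer.get_image("side"),300,110,420,260,5,"pics/side23.png")
cv2.imwrite("pics/w23.png",viewer.get_image("wrist")[:,:,::-1])
E
```

```text
[-3.35367597  1.67159048  4.60477285] [-0.11731506  0.57948365 -0.17110845] footz 0.06975876053776964
(array([0.01007745, 0.09722134, 1.25833088]), array([ 2.46682120e-05, -1.36664632e-04,  1.14255980e-05]))
```

View pics/side23.png

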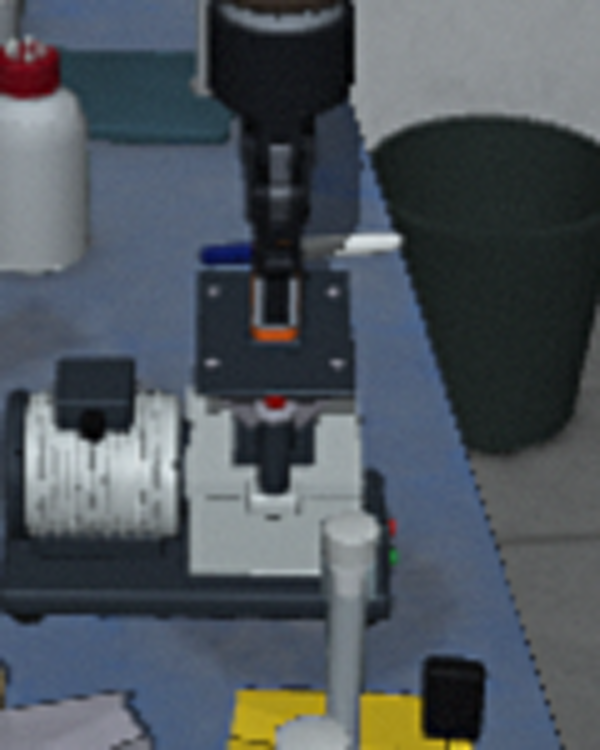

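View pics/w23.png

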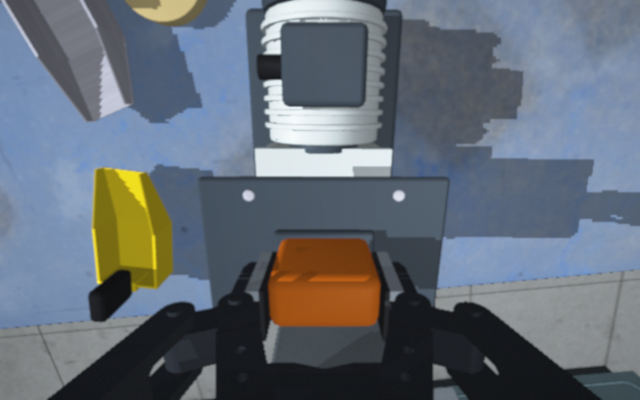

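Post tip is pressed under the lid; spring reading suggests ~5–6 mm. Press slightly further for margin.

>>> send_rows:
  dr:
    - [0, 0, 0]
    - [0, 0, 0]
    - [0, 0, 0]
    - [0, 0, 0]
    - [0, 0, 0]
  linear:
    - [0, 0.3, 1]
    - [0, 0.3, 1.7]
    - [0, 0.3, 2.4]
    - [0, 0.3, 2.4]
    - [0, 0.3, 2.4]
  jaw: [35, 35, 35, 35, 35]

```text
time_s: 25.45
tcp_pos: [0.4555, -0.0133, 0.1723]
ee_rot: [-3.136, -0.003, -1.675]
wrist_force: [-5.7, 3.3, 12.4]
finger_gap: 0.0449
```

```bash
python3 - <<'E'
from h import *
for _ in range(3):
    im=viewer.get_image("side"); s=manip.get_state(); print(s["wrist_force"].round(2),s["torque"].round(2),"footz",tool()[0][2]-.1033,s["time_s"])
crop(im,310,170,390,250,7,"pics/side24.png"); cv2.imwrite("pics/side24f.png",im[:,:,::-1])
cv2.imwrite("pics/top24.png",viewer.get_image("top")[:,:,::-1])
E
```

```text
[-7.44  3.53 12.41] [-0.04  1.13 -0.27] footz 0.06894583017010711 25.5
[-5.64  2.33 12.98] [-0.06  1.17 -0.3 ] footz 0.06891827239806919 25.55
[-5.77  4.04 11.95] [-0.06  1.15 -0.26] footz 0.06895066080922888 25.6
```

View pics/side24.png

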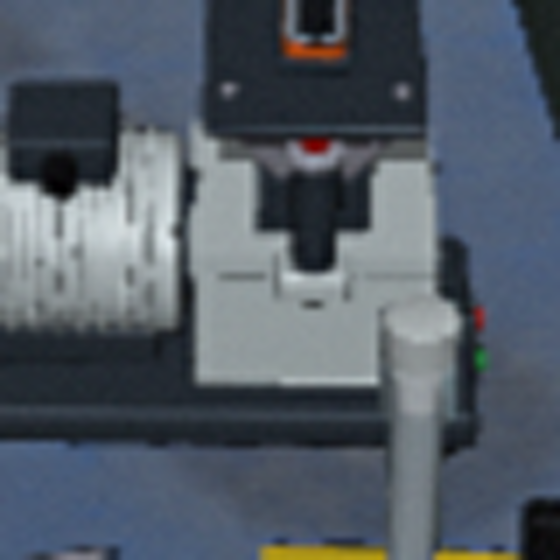

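View pics/top24.png

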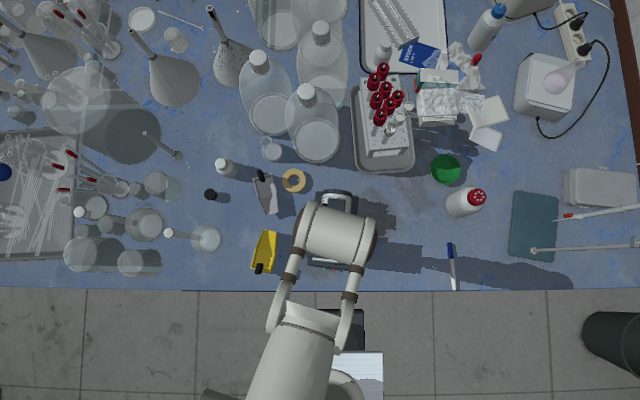

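View pics/side24f.png

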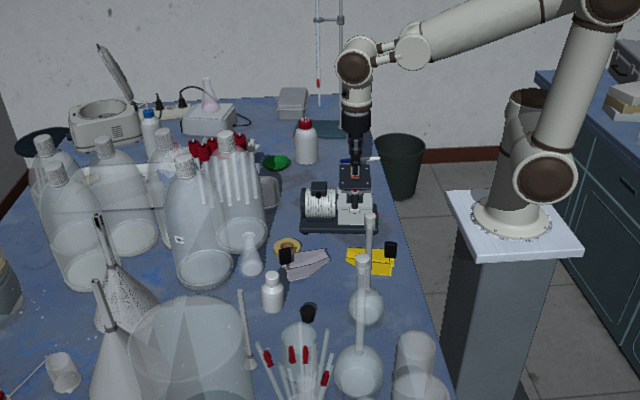

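```bash
python3 - <<'E'
from h import *
for f in ("side0","side24f"):
    im=cv2.imread(f"pics/{f}.png").astype(int); 
    rr=(im[...,2]-im[...,1])[180:200,350:360].max(1); print(f,dict(zip(range(180,200),rr.tolist())))
# brown pellet-like blobs
for f in ("top0","top24","side0","side24f"):
    h=cv2.cvtColor(cv2.imread(f"pics/{f}.png"),cv2.COLOR_BGR2HSV); m=cv2.inRange(h,(0,80,25),(16,230,130))
    b=(180,150,460,295) if f[0]=="t" else (240,140,420,300)
    q=np.zeros_like(m); q[b[1]:b[3],b[0]:b[2]]=m[b[1]:b[3],b[0]:b[2]]
    n,l,st,c=cv2.connectedComponentsWithStats(q); print(f,[(c[i].round().tolist(),int(st[i][4])) for i in range(1,n) if st[i][4]>=4])
t0=cv2.imread("pics/top0.png");t1=cv2.imread("pics/top24.png"); crop(t1[:,:,::-1],190,140,480,295,2.7,"pics/top24c.png")
E
```

```text
side0 {180: 1, 181: 1, 182: 0, 183: -1, 184: 0, 185: 61, 186: 114, 187: 128, 188: 108, 189: 73, 190: 3, 191: 1, 192: 1, 193: 1, 194: 0, 195: -1, 196: -4, 197: -3, 198: -1, 199: -4}
side24f {180: -4, 181: -6, 182: -5, 183: -6, 184: -5, 185: -5, 186: -5, 187: -5, 188: -10, 189: 21, 190: 110, 191: 89, 192: 1, 193: -1, 194: 1, 195: -3, 196: -3, 197: -5, 198: -2, 199: -3}
top0 [([270.0, 184.0], 7), ([260.0, 186.0], 7), ([265.0, 184.0], 6), ([272.0, 190.0], 7), ([261.0, 192.0], 6), ([267.0, 190.0], 6), ([412.0, 239.0], 4), ([427.0, 244.0], 6), ([415.0, 249.0], 21)]
top24 []
side0 [([343.0, 154.0], 12), ([351.0, 154.0], 13), ([354.0, 187.0], 6), ([299.0, 265.0], 14), ([291.0, 266.0], 13)]
side24f [([356.0, 176.0], 8), ([354.0, 178.0], 6)]
```

View pics/top24c.png

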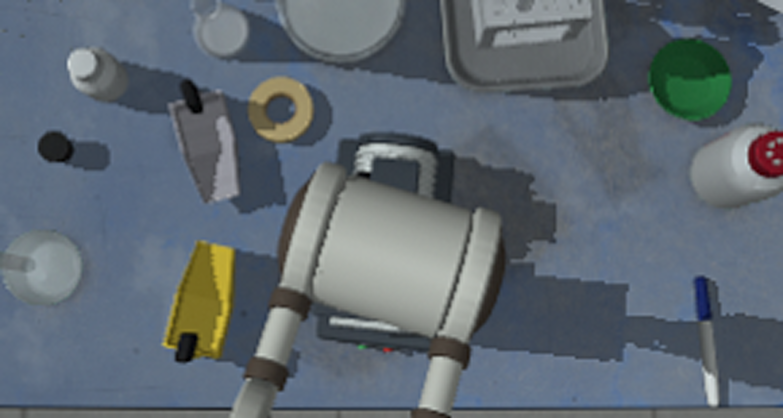

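Post tip moved down ~2.2 px (≈6.5–7 mm). There are no stray pellets, the scoop is upright and empty, and the bystanders haven't moved. Handing in.

```bash
python3 - <<'E'
from h import *
print(manip.hand_in()); s=manip.get_state(); print(s["time_s"],s["wrist_force"],s["tcp_pos"],s["finger_gap"])
E
```

```text
the job is handed in; nothing more can be done
None
the job is handed in; nothing more can be done
```

I handed the job in at about 25.7 s of the 72 s limit; it reports no verdict.

I poured the pellets from the steel scoop into the hopper and stood the scoop back, empty and upright, on its old spot. I then passed the plunger through the slot and was still holding it pressed down at hand-in.

**Last checks:**
- **Posts:** The gripper height puts the plunger's foot at about 69 mm, so the posts are about 7 mm down. The post tip's shift in the side view gives about 6.5–7 mm. The upward force reading rose sharply to about 12 N, which suggests the posts are at or near their stop.
- **Alignment:** The plunger is within about 1 mm of the slot centre and upright within about 0.005 rad. It had not slipped in the fingers at the last close-up, just before the final 1 mm press. The blade rubs lightly on the slot, with about 6–7 N of side force at the end.
- **Pellets:** None are on the bench, in the scoop or on the hopper slopes. No camera can see into the chamber, so that all six are there is inferred from the blade passing fully through the slot.
- **Other items:** The tape, bottle, bung, flask and pen show no visible movement.

**Disagreement:** The spring force midway through the press suggested about 4.5 mm of post travel, while the gripper height gave about 6 mm. I pressed roughly 1 mm further after that.

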